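Empty a bisque vase and hold it in the dusting box

ROBOT

A 6-joint arm with a two-finger parallel gripper is mounted at the origin on the work surface. World frame = base frame: x ahead of the robot, y to its left, z up, the work surface at z = 0. Lengths are in mm, angles in degrees, forces in N, time in s.
With the tool pointing down it reaches from about 300 to 850 mm from the base axis. Payload 4.2 kg.
Tool frame: the origin (TCP) lies at the very end of the fingers, on their centre line; the grasp point (between the pads) lies 19 mm behind it (env.grasp_offset is the distance from the TCP to the grasp point, in mm); z points along the fingers, y is the line along which they close (so a half turn about z gives the same grasp; the last joint's range is limited). The gripper opens to 91 mm and grips with 3 to 60 N. Pads are 32 mm wide; open, the fingers measure 118 mm over their backs; the gripper's body (76 mm by 178 mm) begins 60 mm behind the grasp point.
Start: joints at [68.698, 18.312, 89.639, -0, 72.044, -1.146], TCP at [198.141, 539.799, 213.976] pointing down, gripper open.
Joint ranges: [-177.97, 177.97], [-48.28, 115.42], [12.27, 149.76], [-77.06, 257.06], [2.81, 150.46], [-146.56, 146.56]. Speed limits (degrees/s): [147.25, 147.25, 180, 180, 180, 180].

INTERFACE

Orientations are given as [roll, pitch, yaw] about the fixed x, y, z axes, in that order (R = Rz(yaw) Ry(pitch) Rx(roll)).
In Python, from workcell import env gives the robot as it stands. The module is installed in compiled form; this text tells all that it offers.
- The arm moves only by the tool send_rows, never from a script. Its argument "motion" is a list of rows, each an object of numbers: "tx", "ty", "tz": the shift along the tool's x, y, z in units of 500 mm (1.0 is 500 mm); "rx", "ry", "rz": the turn, a rotation vector about the tool's x, y, z in units of 30 degrees (1.0 is 30 degrees); "gripper": the closure, from -1 (fully open) to 1 (shut). In form: [{"tx": .., "ty": .., "tz": .., "rx": .., "ry": .., "rz": .., "gripper": ..}, ...]. A call has 1 to 12 rows; each row shifts and turns the commanded pose from where the row before left it, along the tool's axes as they then stand; what a row does not reach is not made up. A row lasts 1/8 s, in which the tool goes at most 62.5 mm and 10.7 degrees, less where a joint would pass 70% of its speed; a pose out of reach is approached as far as the arm can. A call with a number of a shift or a turn outside -1 to 1 is refused whole. A call with a gripper value outside its range is refused whole. The fingers move at their own pace and stop on an object; "grip_force" is the grip in N (left out, the last holds). Time passes only in rows, so rows that do not move let the fingers close. It gives the time, the measured TCP pose, the force, the opening and the grip force at its end, in the units of the state.
- env.state(): the state, without advancing time (a new reading comes with each control period).
- env.grab_frame(name): name is "scene" or "top"; returns a dict with "frame" (420x560x3 uint8, red, green, blue), "vertical_fov" (degrees; the focal length in pixels is half the picture's height over the tangent of half this angle, whatever the lens; pixels are square), "cx", "cy" (the principal point, pixels), "k1" (the pictures are not rectified: a ray, as slopes to the right and down, at radius r is drawn at 1 + k1 r^2 times it, then the intrinsics apply), "rvec" (rotation vector, rad) and "tvec" (3), from world to camera coordinates, as OpenCV has them. Camera axes: x right, y down, z forward; pixel columns grow to the right and rows downward; lengths in mm; the calibration is good to about 2 mm. A picture is of the moment at which its call begins. There is no depth.
- env.job_done(): hands the job in; it is judged then, once.
The state is a dict: "time_s": time; "qpos": joint angles; "qvel": joint speeds; "effort": joint torques, N m; "ee_pos": TCP position; "ee_rot": TCP orientation; "force": force on the tool from outside, world axes, zero at the start; "torque": the same for the moment, N m; "gripper_width": finger opening in mm; "gripper_force": force on a finger pad.
Only numpy, scipy, OpenCV 4.12 (cv2) and the standard library are available. Lean on these libraries where they do the work, as an engineer would, in place of code of your own. Each camera call takes 0.05 s, during which the arm holds its last target. There are 200 camera calls.

TASK

The flat bisque vase has to be blown clean before it is painted, and the five square beads that were fired inside it must come out first. Tip them all out into the plywood tray, turn the vase upright again and lower it, foot first and gently, through the slot in the dusting box's white cover plate until its foot is about a centimetre below the row of air nozzles, clear of the box's floor. Finish there: keep holding the vase still and upright in the slot, not pressed against its sides, and do not let go; leave the cup, the pot of brushes and the colour jar where they stand.

Things in the scene. Friction and masses are not known exactly. Their poses are not given: they have to be found in the camera images.
- vase_mid (a point): The flat vase: an open-topped, straight-sided box of pale terracotta (bisque, plain), 76 mm long (its x) by 40 mm thick (its y) by 120 mm high (its z, up to the open mouth), walls 4.5 mm, floor 6 mm, 0.22 kg. It stands upright on the bench at the start. This point is its centre, 60 mm above its underside and 60 mm below its rim. The same either way round.
- vase_foot (a point): The centre of the vase's underside (foot), with the vase's axes.
- bead0_mid (a point): Centre of a chunky square bisque bead, a rounded 18 mm cube of 11 g, one of five, all lying loose in the bottom of the vase at the start; fired clay on fired clay is fairly slippery (friction about 0.35), so they slide out once the vase is tipped well past level, mouth down by some 20 degrees or more.
- bead1_mid (a point): Centre of a chunky square bisque bead, a rounded 18 mm cube of 11 g, as bead0.
- bead2_mid (a point): Centre of a chunky square bisque bead, a rounded 18 mm cube of 11 g, as bead0.
- bead3_mid (a point): Centre of a chunky square bisque bead, a rounded 18 mm cube of 11 g, as bead0.
- bead4_mid (a point): Centre of a chunky square bisque bead, a rounded 18 mm cube of 11 g, as bead0.
- tray_floor (a point): Centre of the inner floor, 8 mm above the bench, of the open plywood tray, fixed to the bench: 240 mm (its x) by 200 mm (its y) outside, 40 mm high, walls 8 mm (inside 224 by 184 mm, 32 mm deep).
- dust_box: The dusting box: a fixed cabinet 260 by 260 mm, glazed front and rear, with a white plastic cover plate (160 mm along x, 180 mm along y, 10 mm thick) on its roof. Origin under its centre at bench level; its inner floor is 18 mm above the bench. Four screw heads 6 mm high stand on the plate at x +-68, y +-78 mm; a round filter 153 mm high stands 205 mm along +y.
- slot (a point): Centre of the slot, at the top face of the white cover plate, 165 mm above the bench, with the box's axes. The slot is 44 mm wide along x and 80 mm long along y: 2 mm clearance on every side of the vase, whose length goes along y. It has a 3 mm chamfer round its upper edge; below the plate the roof is open 110 by 130 mm.
- nozzles (a point): The point straight below the slot's centre at the level of the two rows of brass air nozzles inside the box, 40 mm below the plate's top face. The nozzle tips end 50 mm to either side (along x) of this point, clear of the vase.
- cup_rim (a point): Bystander: centre of the mouth of a round bisque cup, 72 mm across and 78 mm high, standing loose on the bench.
- brush_pot: Bystander: white round pot 76 mm across and 95 mm high with brushes standing in it up to 225 mm; origin at the centre of its underside.
- colour_jar: Bystander: glass colour jar with a white lid, 56 mm across and 62 mm high; origin at the centre of its underside.
Not all that is in view belongs to the job. What is shaped like the part that bears vase_mid but black or yellow is not meant.

How it is judged (in metres and radians):
On the way:
1. all five beads lie in the tray, out of the vase (x of bead0_mid in the frame of tray_floor between -0.112 and 0.112 m and y of bead0_mid in the frame of tray_floor between -0.092 and 0.092 m and z of each of bead0_mid, bead1_mid, bead2_mid, bead3_mid, bead4_mid in the frame of tray_floor below 0.05 m and x of bead1_mid in the frame of tray_floor between -0.112 and 0.112 m and y of bead1_mid in the frame of tray_floor between -0.092 and 0.092 m and x of bead2_mid in the frame of tray_floor between -0.112 and 0.112 m and y of bead2_mid in the frame of tray_floor between -0.092 and 0.092 m and x of bead3_mid in the frame of tray_floor between -0.112 and 0.112 m and y of bead3_mid in the frame of tray_floor between -0.092 and 0.092 m and x of bead4_mid in the frame of tray_floor between -0.112 and 0.112 m and y of bead4_mid in the frame of tray_floor between -0.092 and 0.092 m and contact force between each of bead0, bead1, bead2, bead3, bead4 and vase below 0.05 N), for 0.2 s.
At the end, for the whole second after the job is handed in: All five beads in the tray. The vase held by the fingers (over 2 N), foot down through the slot: foot 2 mm above to 25 mm below nozzle level, within 8 mm of the slot's axis, upright within 0.09 rad, still (under 20 mm/s), pressing on the box with under 8 N (x of bead0_mid in the frame of tray_floor between -0.112 and 0.112 m and y of bead0_mid in the frame of tray_floor between -0.092 and 0.092 m and z of each of bead0_mid, bead1_mid, bead2_mid, bead3_mid, bead4_mid in the frame of tray_floor below 0.05 m and x of bead1_mid in the frame of tray_floor between -0.112 and 0.112 m and y of bead1_mid in the frame of tray_floor between -0.092 and 0.092 m and x of bead2_mid in the frame of tray_floor between -0.112 and 0.112 m and y of bead2_mid in the frame of tray_floor between -0.092 and 0.092 m and x of bead3_mid in the frame of tray_floor between -0.112 and 0.112 m and y of bead3_mid in the frame of tray_floor between -0.092 and 0.092 m and x of bead4_mid in the frame of tray_floor between -0.112 and 0.112 m and y of bead4_mid in the frame of tray_floor between -0.092 and 0.092 m and horizontal distance between vase_foot and slot below 0.008 m and z of vase_foot in the frame of nozzles between -0.025 and 0.002 m and angle between vase_foot's own z axis and vertical below 0.09 rad and linear speed of vase below 0.02 m/s and contact force between the fingers and vase above 2 N and contact force between vase and dust_box below 8 N); the arm keeps its last pose, push and grip.
It fails at once if the bisque cup is shoved more than 30 mm or knocked over (distance of cup_rim from where it was at the start of the episode above 0.03 m or angle between cup_rim's own z axis and vertical above 0.5 rad).
It fails at once if the pot of brushes is shoved more than 30 mm or knocked over (distance of brush_pot from where it was at the start of the episode above 0.03 m or angle between brush_pot's own z axis and vertical above 0.5 rad).
It fails at once if the colour jar is shoved more than 30 mm or knocked over (distance of colour_jar from where it was at the start of the episode above 0.03 m or angle between colour_jar's own z axis and vertical above 0.5 rad).
It fails at once if the fragile vase is knocked hard against the dusting box (over 40 N) (contact force between vase and dust_box above 40 N).
It fails at once if the vase is dropped or lowered into the box down to its floor (z of vase_foot in the frame of slot below -0.125 m and horizontal distance between vase_foot and slot below 0.05 m).
It also fails if it takes over 72 s, if anything falls off the work surface, if the arm or the gripper's body presses on something with over 40 N, if the wrist force passes 120 N, or if a joint passes its speed limit or range.

## Working session

There is one attempt and no reset: what is moved stays moved. The work goes in short steps, Python scripts to look and compute and a tool call to move; the robot and the scene stay as the last step left them, time stands still between calls to the robot, and variables do not carry over. Pictures are saved under pics/ and viewed, at most 10 in all, crops included, and the job is handed in when it is done.

Besides the shell and the picture viewer there is one more tool, called after ">>>" as name(argument=value, ...), one argument or row to a line, values as JSON. send_rows: Moves the arm, as the interface text tells. Shifts and turns lie within -1 to 1; 1 stands for 500 mm of shift or 30 degrees of turn. Its arguments: {"type":"object","properties":{"motion":{"type":"array"},"grip_force":{"type":"number"}},"required":["motion"]}

```bash
mkdir -p pics; cat > h.py <<'E'
import numpy as np, cv2
from workcell import env
def cam(n):
    d=env.grab_frame(n); im=d["frame"]; f=im.shape[0]/2/np.tan(np.radians(d["vertical_fov"])/2)
    R=cv2.Rodrigues(np.array(d["rvec"],float))[0]; t=np.array(d["tvec"],float).ravel()
    return dict(im=im,f=f,c=np.array([d["cx"],d["cy"]]),k=d["k1"],R=R,t=t)
def proj(c,P):
    q=np.atleast_2d(P)@c["R"].T+c["t"]; s=q[:,:2]/q[:,2:]; r2=(s**2).sum(1,keepdims=True)
    return s*(1+c["k"]*r2)*c["f"]+c["c"]
def onz(c,uv,z):
    sd=(np.array(uv,float)-c["c"])/c["f"]; s=sd.copy()
    for _ in range(30): s=sd/(1+c["k"]*(s@s))
    d=c["R"].T@np.array([s[0],s[1],1]); o=-c["R"].T@c["t"]
    return o+d*(z-o[2])/d[2]
def save(c,n,crop=None,sc=1):
    im=c["im"][:,:,::-1]
    if crop: x0,y0,x1,y1=crop; im=im[y0:y1,x0:x1]
    if sc!=1: im=cv2.resize(im,None,fx=sc,fy=sc,interpolation=cv2.INTER_CUBIC)
    cv2.imwrite("pics/"+n,im)
E
python3 - <<'E'
from h import *
for n in("top","scene"):
    c=cam(n); save(c,n+"0.png",sc=1.42); print(n,c["f"],c["c"],c["k"],-c["R"].T@c["t"]); print(c["R"].round(3))
print(env.state())
E
```

```text
top 493.11406564608427 [279.52973672 212.20147096] 0.009129781446276377 [ 503.29880669  -63.90856047 1482.82730099]
[[-0.    -1.     0.002]
 [-0.997  0.    -0.072]
 [ 0.072 -0.002 -0.997]]
scene 523.7726248702089 [280.87273063 210.26300187] -0.016487414173456907 [1638.09286386  200.3882803   943.02352788]
[[-0.214  0.977 -0.017]
 [ 0.605  0.119 -0.787]
 [-0.767 -0.179 -0.616]]
{'time_s': 0.1, 'qpos': array([ 6.86973211e+01,  1.83472739e+01,  8.96987077e+01,  5.60820346e-04,
        7.20444890e+01, -1.14478801e+00]), 'qvel': array([ 0.10440282, -0.03836358, -0.18333797,  0.01189376, -0.04237704,
       -0.05360244]), 'effort': array([ 2.15459331e-03, -4.13331735e+01, -2.32509685e+01,  7.29623996e-02,
        4.20932751e-02, -4.70313410e-05]), 'ee_pos': array([197.97201123, 539.36514729, 213.21621894]), 'ee_rot': array([-1.79909558e+02, -2.34063594e-03,  1.59841934e+02]), 'force': array([-1.01762476, -0.35086442, -0.23715769]), 'torque': array([-0.08312267,  0.03444215,  0.04029894]), 'gripper_force': 0.0, 'gripper_width': 91.33864427127376}
```

View pics/top0.png

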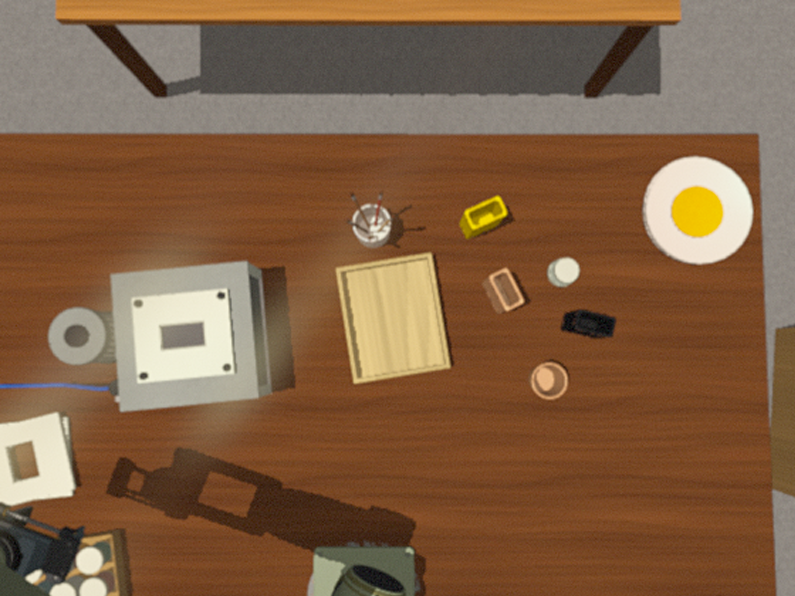

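View pics/scene0.png

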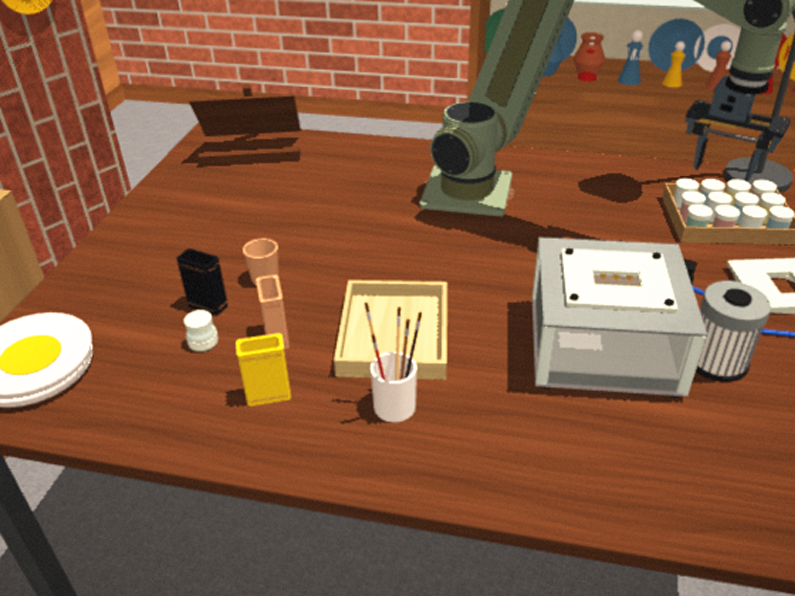

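The top picture shows, in 1.42x pixels, the vase rim at about (505,290), tray at (393,318), slot at (182,335), cup at (549,380), jar at (563,271) and brush pot at (372,225). The scene picture agrees. I'll enlarge the vase and the slot to get corners.

```bash
python3 - <<'E'
from h import *
c=cam("top"); im=c["im"]
np.save("top.npy",im)
a=cv2.resize(im[180:230,330:380],None,fx=8,fy=8,interpolation=cv2.INTER_CUBIC)
b=cv2.resize(im[195:280,85:175],(400,378),interpolation=cv2.INTER_CUBIC)
b=np.vstack([b,np.zeros((22,400,3),np.uint8)])
cv2.imwrite("pics/crop1.png",np.hstack([a,b])[:,:,::-1])
# rough
for n,uv,z in [("vase",(356,204),120),("slot",(128,236),165),("cup",(386.5,267.5),78),("jar",(396.5,191),62),("pot",(262,159),95),("yellow",(341,152),120),("black",(415,228),120)]: print(n,onz(c,uv,z).round())
tr=[onz(c,np.array(p)/1.42,40) for p in [(336,268),(432,254),(450,370),(354,383)]]
print(np.round(tr),np.mean(tr,0))
sc=[onz(c,np.array(p)/1.42,171) for p in [(138,303),(221,295),(229,367),(143,375)]]
print(np.round(sc),np.mean(sc,0))
E
```

```text
vase [ 625. -279.  120.]
slot [535. 337. 165.]
cup [ 448. -370.   78.]
jar [ 668. -406.   62.]
pot [756. -17.  95.]
yellow [ 771. -239.  120.]
black [ 558. -441.  120.]
[[ 677.   59.   40.]
 [ 706. -140.   40.]
 [ 467. -176.   40.]
 [ 440.   21.   40.]] [572.53011731 -58.9691186   40.        ]
[[595. 418. 171.]
 [610. 263. 171.]
 [476. 246. 171.]
 [461. 406. 171.]] [535.5349424  333.42788651 171.        ]
```

View pics/crop1.png

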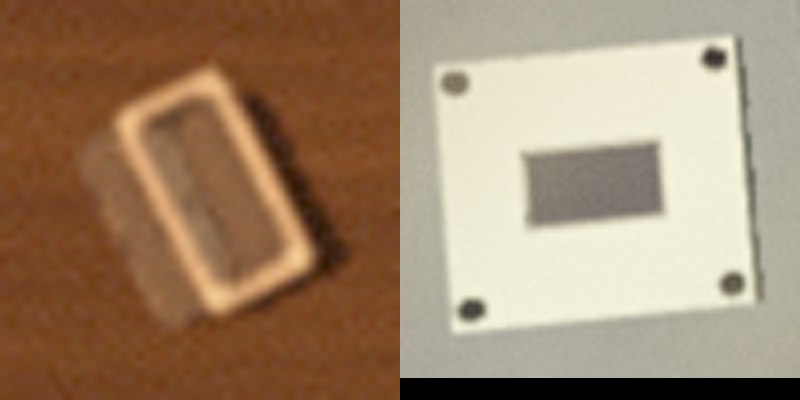

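The left crop shows the vase rim's outer corners at (115,120), (213,67), (318,258) and (218,315). The right crop shows the plate corners at (432,66), (737,38), (757,300) and (453,333), and the slot in the middle. Next I fit poses to these.

```bash
cat > fit.py <<'E'
from h import *
from scipy.optimize import least_squares
def fit(c,loc,uv,x0):
    loc=np.array(loc,float);uv=np.array(uv,float)
    def P(p):
        a=np.radians(p[2]);R=np.array([[np.cos(a),-np.sin(a)],[np.sin(a),np.cos(a)]])
        return np.c_[loc[:,:2]@R.T+p[:2],loc[:,2]]
    r=least_squares(lambda p:(proj(c,P(p))-uv).ravel(),x0,loss="soft_l1",x_scale=[10,10,1])
    return r.x.round(2),np.round(r.fun.reshape(-1,2),2).tolist()
E
python3 - <<'E'
from fit import *
c=cam("top")
v=np.array([(213,67),(318,258),(218,315),(115,120)])/8+[330,180]-.44
g=lambda L,W,z:[(L,W,z),(L,-W,z),(-L,-W,z),(-L,W,z)]
print("vase",min((fit(c,g(38,20,120),np.roll(v,k,0),[625,-279,a]) for k in range(4) for a in(30,120)),key=lambda r:np.abs(r[1]).sum()))
k=lambda a:(np.array(a)-[400,0])/4.444+[85,195]-.39
pl=k([(432,66),(737,38),(757,300),(453,333)]); sl=k([(521,152),(658,141),(664,213),(528,228)])
# image up=+x, left=+y : order TL,TR,BR,BL
q=lambda X,Y,z:[(X,Y,z),(X,-Y,z),(-X,-Y,z),(-X,Y,z)]
print("plate",fit(c,q(80,90,165),pl,[535,337,0]))
print("slot",fit(c,q(22,40,165),sl,[535,337,0]))
s=k([(455,83),(714,58),(733,284),(471,310)])
print("screws",fit(c,q(68,78,170),s,[535,337,0]))
t=np.array([(336,268),(432,254),(450,370),(354,383)])/1.42
print("tray",fit(c,q(120,100,40),t,[572,-59,0]))
E
```

```text
vase (array([ 626.81, -280.67,   27.99]), [[-0.26, 0.06], [0.12, -0.03], [0.15, 0.16], [-0.02, -0.2]])
plate (array([535.36, 335.94,   5.72]), [[0.67, 0.07], [-0.75, -0.31], [-0.29, 0.41], [0.33, -0.15]])
slot (array([535.48, 337.17,   5.63]), [[0.54, 0.35], [-0.32, -0.13], [-0.38, 0.1], [0.19, -0.31]])
screws (array([535.45, 335.32,   5.62]), [[-0.09, 0.03], [0.14, -0.07], [-0.03, 0.02], [-0.01, 0.02]])
tray (array([572.62, -58.99,   8.53]), [[0.5, 0.21], [0.05, 0.07], [-0.09, -0.76], [-0.43, 0.35]])
```

```bash
cat > plan.py <<'E'
from h import *
import sys,json
from scipy.spatial.transform import Rotation as Ro
def look(head,pitch,roll=0):
    """tool z heading (deg yaw), pitched down by pitch deg; roll about tool z. roll 0: tool x up, y horizontal"""
    h,p=np.radians([head,pitch]); z=np.array([np.cos(h)*np.cos(p),np.sin(h)*np.cos(p),-np.sin(p)])
    y=np.array([np.sin(h),-np.cos(h),0]); y=-y  # y x z = x
    x=np.cross(y,z); return Ro.from_matrix(np.c_[x,y,z])*Ro.from_euler("z",roll,degrees=True)
def rows(p0,R0,p1,R1,n,grip):
    w=(R0.inv()*R1).as_rotvec(degrees=True)/n; d=(np.array(p1)-p0)/n; out=[];R=R0
    for i in range(n):
        t=R.inv().apply(d)/500; r=w/30
        out.append(dict(zip(["tx","ty","tz","rx","ry","rz","gripper"],[*t.round(4).tolist(),*r.round(4).tolist(),grip])))
        R=R*Ro.from_rotvec(w,degrees=True)
    return out
def now():
    s=env.state(); return np.array(s["ee_pos"]),Ro.from_euler("xyz",s["ee_rot"],degrees=True),s
def show(r): print(json.dumps(r).replace('"gripper"','"gripper"'))
E
python3 - <<'E'
from plan import *
p=np.array([198.1,539.8,214]);R=Ro.from_euler("xyz",[180,0,159.84],degrees=True)
p1=[480,-60,380];R1=Ro.from_euler("xyz",[180,0,159.84-72],degrees=True)
show(rows(p,R,p1,R1,12,-1))
print(look(0,0).as_matrix().round(2))
E
```

```text
[{"tx": -0.0786, "ty": -0.0776, "tz": -0.0277, "rx": -0.0, "ry": -0.0, "rz": 0.2, "gripper": -1}, {"tx": -0.0862, "ty": -0.069, "tz": -0.0277, "rx": -0.0, "ry": -0.0, "rz": 0.2, "gripper": -1}, {"tx": -0.093, "ty": -0.0596, "tz": -0.0277, "rx": -0.0, "ry": -0.0, "rz": 0.2, "gripper": -1}, {"tx": -0.0987, "ty": -0.0496, "tz": -0.0277, "rx": -0.0, "ry": -0.0, "rz": 0.2, "gripper": -1}, {"tx": -0.1033, "ty": -0.039, "tz": -0.0277, "rx": -0.0, "ry": -0.0, "rz": 0.2, "gripper": -1}, {"tx": -0.1069, "ty": -0.028, "tz": -0.0277, "rx": -0.0, "ry": -0.0, "rz": 0.2, "gripper": -1}, {"tx": -0.1092, "ty": -0.0166, "tz": -0.0277, "rx": -0.0, "ry": -0.0, "rz": 0.2, "gripper": -1}, {"tx": -0.1103, "ty": -0.0051, "tz": -0.0277, "rx": -0.0, "ry": -0.0, "rz": 0.2, "gripper": -1}, {"tx": -0.1103, "ty": 0.0064, "tz": -0.0277, "rx": -0.0, "ry": -0.0, "rz": 0.2, "gripper": -1}, {"tx": -0.109, "ty": 0.0179, "tz": -0.0277, "rx": -0.0, "ry": -0.0, "rz": 0.2, "gripper": -1}, {"tx": -0.1065, "ty": 0.0292, "tz": -0.0277, "rx": -0.0, "ry": -0.0, "rz": 0.2, "gripper": -1}, {"tx": -0.1029, "ty": 0.0402, "tz": -0.0277, "rx": -0.0, "ry": -0.0, "rz": 0.2, "gripper": -1}]
[[ 0.  0.  1.]
 [ 0.  1.  0.]
 [-1.  0.  0.]]
```

>>> send_rows(
  motion=[
    {"tx": -0.079,"ty": -0.078,"tz": -0.028,"rz": 0.2,"gripper": -1},
    {"tx": -0.086,"ty": -0.069,"tz": -0.028,"rz": 0.2,"gripper": -1},
    {"tx": -0.093,"ty": -0.06,"tz": -0.028,"rz": 0.2,"gripper": -1},
    {"tx": -0.099,"ty": -0.05,"tz": -0.028,"rz": 0.2,"gripper": -1},
    {"tx": -0.103,"ty": -0.039,"tz": -0.028,"rz": 0.2,"gripper": -1},
    {"tx": -0.107,"ty": -0.028,"tz": -0.028,"rz": 0.2,"gripper": -1},
    {"tx": -0.109,"ty": -0.017,"tz": -0.028,"rz": 0.2,"gripper": -1},
    {"tx": -0.11,"ty": -0.005,"tz": -0.028,"rz": 0.2,"gripper": -1},
    {"tx": -0.11,"ty": 0.006,"tz": -0.028,"rz": 0.2,"gripper": -1},
    {"tx": -0.109,"ty": 0.018,"tz": -0.028,"rz": 0.2,"gripper": -1},
    {"tx": -0.107,"ty": 0.029,"tz": -0.028,"rz": 0.2,"gripper": -1},
    {"tx": -0.103,"ty": 0.04,"tz": -0.028,"rz": 0.2,"gripper": -1},
  ],
)

```text
invalid input at $.motion[0]: expected keys tx, ty, tz, rx, ry, rz, gripper
```

```bash
python3 - <<'E'
from plan import *
s=env.state()
for k in("time_s","qpos","ee_pos","ee_rot"): print(k,np.round(s[k],3).tolist())
E
```

```text
time_s 0.2
qpos [68.699, 18.338, 89.679, -0.0, 72.045, -1.145]
ee_pos [198.014, 539.517, 213.446]
ee_rot [-179.939, -0.001, 159.844]
```

>>> send_rows(
  motion=[
    {"tx": -0.079,"ty": -0.078,"tz": -0.028,"rx": 0,"ry": 0,"rz": 0.2,"gripper": -1},
    {"tx": -0.086,"ty": -0.069,"tz": -0.028,"rx": 0,"ry": 0,"rz": 0.2,"gripper": -1},
    {"tx": -0.093,"ty": -0.06,"tz": -0.028,"rx": 0,"ry": 0,"rz": 0.2,"gripper": -1},
    {"tx": -0.099,"ty": -0.05,"tz": -0.028,"rx": 0,"ry": 0,"rz": 0.2,"gripper": -1},
    {"tx": -0.103,"ty": -0.039,"tz": -0.028,"rx": 0,"ry": 0,"rz": 0.2,"gripper": -1},
    {"tx": -0.107,"ty": -0.028,"tz": -0.028,"rx": 0,"ry": 0,"rz": 0.2,"gripper": -1},
  ],
)

```text
time_s: 0.95
ee_pos: [339.3, 237.7, 298.4]
ee_rot: [180.0, 0.0, 123.7]
force: [1.0, 0.6, -0.3]
gripper_width: 90.9
gripper_force: 0.0
```

```bash
cat >log.py <<'E'
from plan import *
s=env.state()
for k in("time_s","qpos","ee_pos","ee_rot","force","gripper_width","gripper_force"): print(k,np.round(s[k],3).tolist())
open("log.txt","a").write(json.dumps([list(s["qpos"]),list(s["ee_pos"]),list(s["ee_rot"])])+"\n")
E
python3 log.py
```

```text
time_s 0.95
qpos [33.423, 0.755, 99.349, -0.006, 79.865, -0.246]
ee_pos [339.3, 237.654, 298.424]
ee_rot [179.969, 0.006, 123.67]
force [0.965, 0.601, -0.295]
gripper_width 90.899
gripper_force 0.0
```

>>> send_rows(
  motion=[
    {"tx": -0.109,"ty": -0.017,"tz": -0.028,"rx": 0.2,"ry": 0,"rz": 0.2,"gripper": -1},
    {"tx": -0.11,"ty": -0.005,"tz": -0.028,"rx": 0.2,"ry": 0,"rz": 0.2,"gripper": -1},
    {"tx": -0.11,"ty": 0.006,"tz": 0,"rx": 0.2,"ry": 0,"rz": 0.2,"gripper": -1},
    {"tx": -0.109,"ty": 0.018,"tz": 0,"rx": 0,"ry": 0.2,"rz": 0.2,"gripper": -1},
    {"tx": -0.107,"ty": 0.029,"tz": 0,"rx": 0,"ry": 0.2,"rz": 0.2,"gripper": -1},
    {"tx": -0.103,"ty": 0.04,"tz": -0.028,"rx": 0,"ry": 0.2,"rz": 0.2,"gripper": -1},
  ],
)

```text
time_s: 1.7
ee_pos: [480.1, -63.5, 323.6]
ee_rot: [-161.0, -9.0, 83.1]
force: [1.3, 0.8, -0.5]
gripper_width: 91.7
gripper_force: 0.0
```

```bash
python3 log.py
```

```text
time_s 1.7
qpos [-13.269, 18.047, 77.563, 6.518, 104.287, -7.409]
ee_pos [480.1, -63.465, 323.607]
ee_rot [-161.015, -8.958, 83.14]
force [1.35, 0.81, -0.522]
gripper_width 91.668
gripper_force 0.0
```

>>> send_rows(
  motion=[
    {"tx": 0,"ty": 0,"tz": -0.1,"rx": 0,"ry": 0.3,"rz": 0,"gripper": -1},
    {"tx": 0,"ty": 0,"tz": -0.1,"rx": 0,"ry": 0.3,"rz": 0,"gripper": -1},
  ],
)

```text
time_s: 1.95
ee_pos: [509.6, -88.5, 417.1]
ee_rot: [-159.1, -26.0, 76.9]
force: [1.0, 1.1, -0.1]
gripper_width: 90.7
gripper_force: 0.0
```

```bash
python3 log.py
```

```text
time_s 1.95
qpos [-23.791, 22.606, 62.261, 22.898, 119.976, -8.409]
ee_pos [509.614, -88.46, 417.065]
ee_rot [-159.126, -26.044, 76.898]
force [1.005, 1.08, -0.12]
gripper_width 90.745
gripper_force 0.0
```

```bash
cat >kin.py <<'E'
from plan import *
from scipy.optimize import least_squares
S=dict(s4=1)
def fk(q,g,s4=1):
    d1,a1,b,L2,a3,L3,d6=g
    R1=Ro.from_euler("z",q[0],degrees=True);R2=R1*Ro.from_euler("y",q[1],degrees=True);R3=R2*Ro.from_euler("y",q[2],degrees=True)
    R=R3*Ro.from_euler("z",s4*q[3],degrees=True)*Ro.from_euler("y",q[4],degrees=True)*Ro.from_euler("z",q[5]+90,degrees=True)
    p=R1.apply([a1,b,d1])+R2.apply([0,0,L2])+R3.apply([a3,0,L3])+R.apply([0,0,d6]); return p,R
def fitg():
    D=[json.loads(l) for l in open("log.txt")]; D.append([[68.699,18.338,89.679,0,72.045,-1.145],[198.014,539.517,213.446],[-179.939,0,159.844]])
    f=lambda g:np.concatenate([fk(d[0],g)[0]-d[1] for d in D]+[1e-3*(g-G0)])
    G0=np.array([400,50,10,400,0,400,250.]); r=least_squares(f,G0); return r.x,r.fun,D
LO=np.array([-177.9,-48.2,12.3,-77,2.9,-146.5]);HI=np.array([177.9,115.4,149.7,257,150.4,146.5])
def ik(p,R,q0,g):
    f=lambda q:np.concatenate([(fk(q,g)[0]-p)/5,(fk(q,g)[1].inv()*R).as_rotvec(degrees=True)])
    r=least_squares(f,np.clip(q0,LO+.1,HI-.1),bounds=(LO,HI),x_scale=10.); return r.x,np.abs(r.fun).max()
E
python3 - <<'E'
from kin import *
g,r,D=fitg(); print(g.round(1),np.round(r[:3*len(D)],1))
for d in D: print(((fk(d[0],g)[1].inv())*Ro.from_euler("xyz",d[2],degrees=True)).as_rotvec(degrees=True).round(2))
E
```

```text
[140.3   0.   11.5 591.8  25.2 417.  335.7] [ 0.  0.  0.  0.  0.  0.  0.  0. -0.  0. -0. -0.]
[-0.  0. -0.]
[ 0.  0. -0.]
[0. 0. 0.]
[-0. -0.  0.]
```

```bash
python3 - <<'E'
from kin import *
g,_,_=fitg(); rng=np.random.default_rng(0)
cases={"pickA":([626.8,-280.7,95],-62,15,[0,180]),"pickB":([626.8,-280.7,95],28,25,[0,180]),
"slotA":([535.4,336,210],5.65,15,[0,180]),"slotB":([535.4,336,210],95.65,25,[0,180]),
"pour0":([572,-59,150],-62,0,[0,180,140,-140,40,-40]),"pour-30":([572,-59,150],-30,0,[0,180,140,-140,40,-40]),"pour-5":([572,-59,150],-5,0,[0,180,140,-140,40,-40])}
for n,(p,h,pi,rs) in cases.items():
  for ro in rs:
    R=look(h,pi,ro); tcp=np.array(p)+R.apply([0,0,19]); sols=[]
    for _ in range(12):
        q,e=ik(tcp,R,rng.uniform([-60,0,40,-70,20,-140],[80,90,140,250,140,140]),g)
        if e<.01 and not any(np.abs(q-s).max()<1 for s in sols): sols.append(q)
    print(n,ro,[s.round(0).astype(int).tolist() for s in sols])
E
```

```text
pickA 0 [[-3, 41, 122, 244, 67, 75]]
pickA 180 [[-3, 41, 122, 244, 67, -105]]
pickB 0 [[-49, 39, 111, 87, 62, 124]]
pickB 180 [[-49, 39, 111, 87, 62, -56]]
slotA 0 [[51, 24, 132, 233, 59, 70]]
slotA 180 [[51, 24, 132, 233, 59, -110]]
slotB 0 [[4, 29, 106, 71, 74, 137]]
slotB 180 [[4, 29, 106, 71, 74, -43]]
pour0 0 []
pour0 180 []
pour0 140 []
pour0 -140 []
pour0 40 []
pour0 -40 []
pour-30 0 [[16, 46, 146, 227, 98, 99]]
pour-30 180 [[16, 46, 146, 227, 98, -81]]
pour-30 140 [[16, 46, 146, 227, 98, -121]]
pour-30 -140 [[16, 46, 146, 227, 98, -41]]
pour-30 40 [[16, 46, 146, 227, 98, 139]]
pour-30 -40 [[16, 46, 146, 227, 98, 59]]
pour-5 0 []
pour-5 180 []
pour-5 140 []
pour-5 -140 []
pour-5 40 []
pour-5 -40 []
```

```bash
python3 - <<'E'
from kin import *
g,_,_=fitg(); rng=np.random.default_rng(0)
def sol(p,h,pi,ro,q0):
    R=look(h,pi,ro); return ik(np.array(p)+R.apply([0,0,19]),R,q0,g)
qp=np.array([-49,39,111,87,62,-56.])
for n,p,h,pi,ro in [("pick",[626.8,-280.7,86],28,30,180),("pick+",[626.8,-280.7,200],28,30,180),("slot",[535.4,336,201],95.65,30,180),("slot+",[535.4,336,330],95.65,30,180)]:
    q,e=sol(p,h,pi,ro,qp); print(n,q.round(),round(e,3))
for h in (20,35,50,65,80,95):
  for P in (0,10):
    o=[]
    for z,r in((150,180),(120,-30)):
        q,e=sol([572,-59,z],h,P,r,np.r_[qp[:5],60 if r==-30 else -56]); 
        R1=Ro.from_euler("z",q[0],degrees=True)
        w=np.array([572,-59,z])+look(h,P).apply([0,0,19-335.7]); o+= [q.round().astype(int).tolist(),round(e,2),w.round().astype(int).tolist()]
    print(h,P,o)
E
```

```text
pick [-48.  37. 110.  84.  58. -52.] 0.0
pick+ [-48.  28. 106.  75.  60. -36.] 0.0
slot [  5.  28. 105.  67.  70. -39.] 0.0
slot+ [  5.  20.  96.  63.  78. -23.] 0.0
20 0 [[-33, 45, 145, 126, 96, -98], np.float64(0.0), [274, -167, 150], [-33, 51, 145, 126, 99, 47], np.float64(0.0), [274, -167, 120]]
20 10 [[-33, 35, 144, 127, 79, -89], np.float64(0.0), [279, -166, 205], [-33, 41, 144, 128, 83, 56], np.float64(0.0), [279, -166, 175]]
35 0 [[-39, 44, 135, 106, 90, -89], np.float64(0.0), [313, -241, 150], [-39, 48, 135, 106, 91, 57], np.float64(0.0), [313, -241, 120]]
35 10 [[-39, 36, 134, 104, 77, -80], np.float64(0.0), [317, -238, 205], [-39, 40, 134, 105, 79, 65], np.float64(0.0), [317, -238, 175]]
50 0 [[-41, 44, 124, 89, 90, -78], np.float64(0.0), [368, -302, 150], [-41, 48, 124, 89, 90, 68], np.float64(0.0), [368, -302, 120]]
50 10 [[-40, 38, 123, 87, 81, -71], np.float64(0.0), [372, -298, 205], [-40, 41, 123, 87, 80, 75], np.float64(0.0), [372, -298, 175]]
65 0 [[-39, 47, 112, 76, 95, -69], np.float64(0.0), [438, -346, 150], [-39, 50, 112, 76, 95, 78], np.float64(0.0), [438, -346, 120]]
65 10 [[-39, 41, 112, 73, 87, -64], np.float64(0.0), [440, -342, 205], [-39, 44, 112, 73, 86, 83], np.float64(0.0), [440, -342, 175]]
80 0 [[-37, 50, 101, 66, 103, -63], np.float64(0.0), [517, -371, 150], [-37, 52, 101, 66, 102, 85], np.float64(0.0), [517, -371, 120]]
80 10 [[-36, 45, 100, 63, 96, -59], np.float64(0.0), [518, -366, 205], [-36, 47, 101, 62, 95, 88], np.float64(0.0), [518, -366, 175]]
95 0 [[-33, 53, 89, 58, 112, -59], np.float64(0.0), [600, -374, 150], [-33, 55, 89, 57, 111, 89], np.float64(0.0), [600, -374, 120]]
95 10 [[-33, 49, 89, 54, 106, -57], np.float64(0.0), [599, -370, 205], [-33, 51, 90, 54, 104, 91], np.float64(0.0), [599, -370, 175]]
```

```bash
cat > go.py <<'E'
from kin import *
def go(grasp,h,P,ro,n,grip,start=None):
    g,_,_=fitg(); p,R,s=now(); q=np.array(s["qpos"])
    if start: p,R,q=start
    R1=look(h,P,ro); p1=np.array(grasp)+R1.apply([0,0,19]); r=rows(p,R,p1,R1,n,grip); show(r)
    w=(R.inv()*R1).as_rotvec(degrees=True); print("deg/row",np.linalg.norm(w)/n,"mm/row",np.linalg.norm(p1-p)/n)
    m=0;err=0
    for i in range(1,n+1):
        q2,e=ik(p+(p1-p)*i/n,R*Ro.from_rotvec(w*i/n,degrees=True),q,g); m=np.maximum(m,np.abs(q2-q)*8);q=q2;err=max(err,e)
    print("maxspeed",m.round(),"end q",q.round(1),"err",round(err,3)); return p1,R1,q
E
python3 -c "
from go import *
s=go([626.8,-280.7,210],28,30,180,9,-1)
go([626.8,-280.7,86],28,30,180,6,-1,s)"
```

```text
[{"tx": -0.051, "ty": 0.0455, "tz": 0.0133, "rx": -0.1978, "ry": 0.1437, "rz": 0.1133, "gripper": -1}, {"tx": -0.0493, "ty": 0.0471, "tz": 0.0143, "rx": -0.1978, "ry": 0.1437, "rz": 0.1133, "gripper": -1}, {"tx": -0.0476, "ty": 0.0484, "tz": 0.0156, "rx": -0.1978, "ry": 0.1437, "rz": 0.1133, "gripper": -1}, {"tx": -0.0459, "ty": 0.0495, "tz": 0.0171, "rx": -0.1978, "ry": 0.1437, "rz": 0.1133, "gripper": -1}, {"tx": -0.0443, "ty": 0.0503, "tz": 0.0189, "rx": -0.1978, "ry": 0.1437, "rz": 0.1133, "gripper": -1}, {"tx": -0.0428, "ty": 0.0508, "tz": 0.0209, "rx": -0.1978, "ry": 0.1437, "rz": 0.1133, "gripper": -1}, {"tx": -0.0415, "ty": 0.0511, "tz": 0.023, "rx": -0.1978, "ry": 0.1437, "rz": 0.1133, "gripper": -1}, {"tx": -0.0402, "ty": 0.051, "tz": 0.0252, "rx": -0.1978, "ry": 0.1437, "rz": 0.1133, "gripper": -1}, {"tx": -0.0392, "ty": 0.0506, "tz": 0.0275, "rx": -0.1978, "ry": 0.1437, "rz": 0.1133, "gripper": -1}]
deg/row 8.08458817138445 mm/row 34.83559530594662
maxspeed [32. 18. 40. 82. 58. 58.] end q [-48.   27.1 105.1  74.7  60.6 -34.4] err 0.0
[{"tx": -0.0358, "ty": -0.0, "tz": 0.0207, "rx": 0.0, "ry": 0.0, "rz": 0.0, "gripper": -1}, {"tx": -0.0358, "ty": -0.0, "tz": 0.0207, "rx": 0.0, "ry": 0.0, "rz": 0.0, "gripper": -1}, {"tx": -0.0358, "ty": -0.0, "tz": 0.0207, "rx": 0.0, "ry": 0.0, "rz": 0.0, "gripper": -1}, {"tx": -0.0358, "ty": -0.0, "tz": 0.0207, "rx": 0.0, "ry": 0.0, "rz": 0.0, "gripper": -1}, {"tx": -0.0358, "ty": -0.0, "tz": 0.0207, "rx": 0.0, "ry": 0.0, "rz": 0.0, "gripper": -1}, {"tx": -0.0358, "ty": -0.0, "tz": 0.0207, "rx": 0.0, "ry": 0.0, "rz": 0.0, "gripper": -1}]
deg/row 0.0 mm/row 20.666666666666668
maxspeed [ 0. 15.  9. 12.  5. 24.] end q [-48.   37.5 110.2  83.9  57.7 -52.1] err 0.0
```

>>> send_rows(
  motion=[
    {"tx": -0.051,"ty": 0.0455,"tz": 0.013,"rx": -0.198,"ry": 0.144,"rz": 0.113,"gripper": -1},
    {"tx": -0.049,"ty": 0.047,"tz": 0.0145,"rx": -0.198,"ry": 0.144,"rz": 0.113,"gripper": -1},
    {"tx": -0.0475,"ty": 0.0485,"tz": 0.0155,"rx": -0.198,"ry": 0.144,"rz": 0.113,"gripper": -1},
    {"tx": -0.046,"ty": 0.0495,"tz": 0.017,"rx": -0.198,"ry": 0.144,"rz": 0.113,"gripper": -1},
    {"tx": -0.0445,"ty": 0.05,"tz": 0.019,"rx": -0.198,"ry": 0.144,"rz": 0.113,"gripper": -1},
    {"tx": -0.043,"ty": 0.051,"tz": 0.021,"rx": -0.198,"ry": 0.144,"rz": 0.113,"gripper": -1},
    {"tx": -0.0415,"ty": 0.051,"tz": 0.023,"rx": -0.198,"ry": 0.144,"rz": 0.113,"gripper": -1},
    {"tx": -0.04,"ty": 0.051,"tz": 0.025,"rx": -0.198,"ry": 0.144,"rz": 0.113,"gripper": -1},
    {"tx": -0.039,"ty": 0.0505,"tz": 0.0275,"rx": -0.198,"ry": 0.144,"rz": 0.113,"gripper": -1},
    {"tx": 0,"ty": 0,"tz": 0,"rx": 0,"ry": 0,"rz": 0,"gripper": -1},
  ],
)

```text
time_s: 3.2
ee_pos: [639.4, -271.8, 196.8]
ee_rot: [-179.7, -59.8, 27.8]
force: [0.3, -0.1, 0.1]
gripper_width: 91.2
gripper_force: 0.0
```

```bash
python3 log.py; python3 - <<'E'
from go import *
c=cam("scene"); save(c,"pre.png",crop=(80,100,400,340),sc=2.4)
go([626.8,-280.7,86],28,30,180,6,-1)
E
```

```text
time_s 3.2
qpos [-47.986, 27.228, 105.358, 74.597, 60.502, -34.578]
ee_pos [639.416, -271.795, 196.809]
ee_rot [-179.678, -59.774, 27.843]
force [0.347, -0.111, 0.101]
gripper_width 91.152
gripper_force 0.0
[{"tx": -0.0354, "ty": 0.0003, "tz": 0.0207, "rx": -0.0008, "ry": 0.0007, "rz": 0.001, "gripper": -1}, {"tx": -0.0354, "ty": 0.0003, "tz": 0.0206, "rx": -0.0008, "ry": 0.0007, "rz": 0.001, "gripper": -1}, {"tx": -0.0354, "ty": 0.0003, "tz": 0.0206, "rx": -0.0008, "ry": 0.0007, "rz": 0.001, "gripper": -1}, {"tx": -0.0355, "ty": 0.0003, "tz": 0.0206, "rx": -0.0008, "ry": 0.0007, "rz": 0.001, "gripper": -1}, {"tx": -0.0355, "ty": 0.0004, "tz": 0.0206, "rx": -0.0008, "ry": 0.0007, "rz": 0.001, "gripper": -1}, {"tx": -0.0355, "ty": 0.0004, "tz": 0.0206, "rx": -0.0008, "ry": 0.0007, "rz": 0.001, "gripper": -1}]
deg/row 0.0437785040478448 mm/row 20.507727137565414
maxspeed [ 0. 15.  9. 13.  5. 24.] end q [-48.   37.5 110.2  83.9  57.7 -52.1] err 0.0
```

View pics/pre.png

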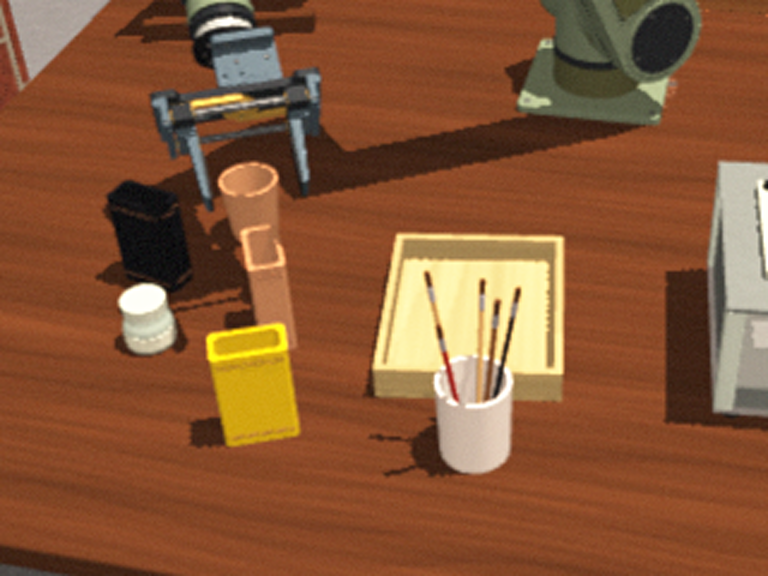

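Fingertips show at about (208,205) and (305,190), straddling the vase, whose rim is at (264,245). The black vase at (150,235) and the cup at (250,200) are clear. Descending.

>>> send_rows(
  motion=[
    {"tx": -0.0355,"ty": 0,"tz": 0.0206,"rx": 0,"ry": 0,"rz": 0,"gripper": -1},
    {"tx": -0.0355,"ty": 0,"tz": 0.0206,"rx": 0,"ry": 0,"rz": 0,"gripper": -1},
    {"tx": -0.0355,"ty": 0,"tz": 0.0206,"rx": 0,"ry": 0,"rz": 0,"gripper": -1},
    {"tx": -0.0355,"ty": 0,"tz": 0.0206,"rx": 0,"ry": 0,"rz": 0,"gripper": -1},
    {"tx": -0.0355,"ty": 0,"tz": 0.0206,"rx": 0,"ry": 0,"rz": 0,"gripper": -1},
    {"tx": -0.0355,"ty": 0,"tz": 0.0206,"rx": 0,"ry": 0,"rz": 0,"gripper": -1},
    {"tx": 0,"ty": 0,"tz": 0,"rx": 0,"ry": 0,"rz": 0,"gripper": -1},
  ],
)

```text
time_s: 4.12
ee_pos: [642.3, -272.9, 78.1]
ee_rot: [179.4, -60.0, 28.8]
force: [-0.2, -0.9, 0.1]
gripper_width: 90.9
gripper_force: 0.0
```

```bash
python3 log.py; python3 - <<'E'
from go import *
go([626.8,-280.7,86],28,30,180,2,-1)
c=cam("scene"); save(c,"pick.png",crop=(80,100,280,300),sc=3)
E
```

```text
time_s 4.125
qpos [-47.884, 37.348, 110.017, 83.688, 57.679, -52.112]
ee_pos [642.317, -272.914, 78.055]
ee_rot [179.374, -59.975, 28.795]
force [-0.215, -0.856, 0.127]
gripper_width 90.901
gripper_force 0.0
[{"tx": -0.0018, "ty": -0.0004, "tz": -0.0, "rx": -0.001, "ry": 0.0004, "rz": 0.0066, "gripper": -1}, {"tx": -0.0018, "ty": -0.0004, "tz": -0.0, "rx": -0.001, "ry": 0.0004, "rz": 0.0066, "gripper": -1}]
deg/row 0.20175673956515025 mm/row 0.921952998833612
maxspeed [0. 0. 1. 1. 0. 0.] end q [-48.   37.5 110.2  83.9  57.7 -52.1] err 0.0
```

View pics/pick.png

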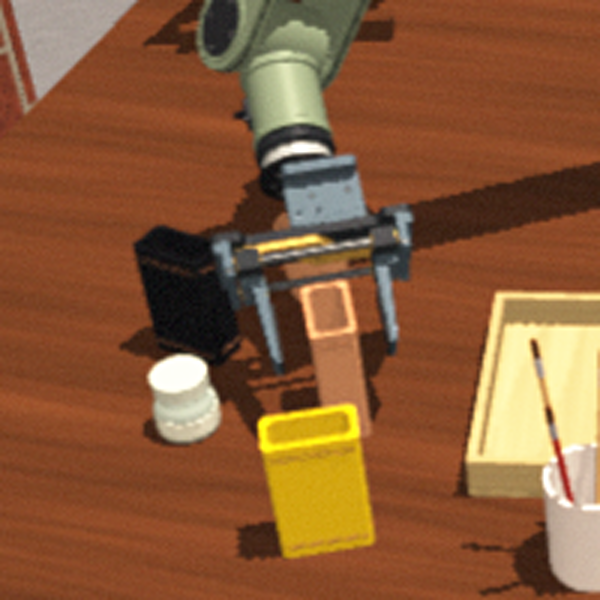

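The vase (rim at 330,310) sits centred between the fingers (tips at 280,368 and 392,350), and the bystanders are clear. Closing.

>>> send_rows(
  motion=[
    {"tx": 0,"ty": 0,"tz": 0,"rx": 0,"ry": 0,"rz": 0,"gripper": -0.2},
    {"tx": 0,"ty": 0,"tz": 0,"rx": 0,"ry": 0,"rz": 0,"gripper": 0.0},
    {"tx": 0,"ty": 0,"tz": 0,"rx": 0,"ry": 0,"rz": 0,"gripper": 1},
    {"tx": 0,"ty": 0,"tz": 0,"rx": 0,"ry": 0,"rz": 0,"gripper": 1},
    {"tx": 0,"ty": 0,"tz": 0,"rx": 0,"ry": 0,"rz": 0,"gripper": 1},
    {"tx": 0,"ty": 0,"tz": 0,"rx": 0,"ry": 0,"rz": 0,"gripper": 1},
  ],
  grip_force=40,
)

```text
time_s: 4.92
ee_pos: [641.5, -273.1, 77.3]
ee_rot: [179.5, -59.9, 28.5]
force: [-0.3, -0.1, 0.6]
gripper_width: 39.5
gripper_force: 40.0
```

```bash
python3 log.py; python3 - <<'E'
from go import *
p,R,s=now(); gr=p-R.apply([0,0,19]); print(gr)
# lift then to pour start
s1=go(gr+[0,0,110],28,30,180,5,1)
s2=go([572,-25,190],30,15,180,7,1,s1)
s3=go([572,-25,155],30,5,180+100,12,1,s2)
E
```

```text
time_s 4.925
qpos [-47.94, 37.36, 110.167, 83.812, 57.611, -52.218]
ee_pos [641.474, -273.119, 77.261]
ee_rot [179.495, -59.947, 28.547]
force [-0.348, -0.097, 0.65]
gripper_width 39.54
gripper_force 39.964
[ 626.94863481 -280.83061969   86.77593432]
[{"tx": 0.0381, "ty": 0.0002, "tz": -0.022, "rx": 0.0002, "ry": 0.0003, "rz": 0.0018, "gripper": 1}, {"tx": 0.0381, "ty": 0.0002, "tz": -0.022, "rx": 0.0002, "ry": 0.0003, "rz": 0.0018, "gripper": 1}, {"tx": 0.0381, "ty": 0.0001, "tz": -0.022, "rx": 0.0002, "ry": 0.0003, "rz": 0.0018, "gripper": 1}, {"tx": 0.0381, "ty": 0.0001, "tz": -0.022, "rx": 0.0002, "ry": 0.0003, "rz": 0.0018, "gripper": 1}, {"tx": 0.0381, "ty": 0.0, "tz": -0.022, "rx": 0.0002, "ry": 0.0003, "rz": 0.0018, "gripper": 1}]
deg/row 0.056141559349285185 mm/row 22.00297633439346
maxspeed [ 0. 16.  9. 13.  5. 26.] end q [-48.   28.1 105.8  75.7  60.1 -36.3] err 0.0
[{"tx": 0.01, "ty": -0.0721, "tz": 0.0185, "rx": 0.0088, "ry": 0.0714, "rz": -0.0037, "gripper": 1}, {"tx": 0.0094, "ty": -0.072, "tz": 0.0192, "rx": 0.0088, "ry": 0.0714, "rz": -0.0037, "gripper": 1}, {"tx": 0
[... 1272 characters left out ...]
 0.001, "rx": 0.0242, "ry": 0.0203, "rz": 0.277, "gripper": 1}, {"tx": -0.0027, "ty": 0.0045, "tz": 0.0009, "rx": 0.0242, "ry": 0.0203, "rz": 0.277, "gripper": 1}, {"tx": -0.002, "ty": 0.0048, "tz": 0.0008, "rx": 0.0242, "ry": 0.0203, "rz": 0.277, "gripper": 1}, {"tx": -0.0013, "ty": 0.0051, "tz": 0.0008, "rx": 0.0242, "ry": 0.0203, "rz": 0.277, "gripper": 1}, {"tx": -0.0006, "ty": 0.0052, "tz": 0.0007, "rx": 0.0242, "ry": 0.0203, "rz": 0.277, "gripper": 1}, {"tx": 0.0002, "ty": 0.0053, "tz": 0.0006, "rx": 0.0242, "ry": 0.0203, "rz": 0.277, "gripper": 1}]
deg/row 8.363783812818017 mm/row 2.6453006159157066
maxspeed [ 3. 10.  5.  9. 12. 61.] end q [-33.3  39.1 140.6 116.6  84.9  10.3] err 0.0
```

>>> send_rows(
  motion=[
    {"tx": 0.0381,"ty": 0,"tz": -0.022,"rx": 0,"ry": 0,"rz": 0,"gripper": 1},
    {"tx": 0.0381,"ty": 0,"tz": -0.022,"rx": 0,"ry": 0,"rz": 0,"gripper": 1},
    {"tx": 0.0381,"ty": 0,"tz": -0.022,"rx": 0,"ry": 0,"rz": 0,"gripper": 1},
    {"tx": 0.0381,"ty": 0,"tz": -0.022,"rx": 0,"ry": 0,"rz": 0,"gripper": 1},
    {"tx": 0.0381,"ty": 0,"tz": -0.022,"rx": 0,"ry": 0,"rz": 0,"gripper": 1},
    {"tx": 0.01,"ty": -0.072,"tz": 0.0185,"rx": 0.009,"ry": 0.071,"rz": 0,"gripper": 1},
    {"tx": 0.0095,"ty": -0.072,"tz": 0.019,"rx": 0.009,"ry": 0.071,"rz": 0,"gripper": 1},
    {"tx": 0.009,"ty": -0.072,"tz": 0.02,"rx": 0.009,"ry": 0.071,"rz": 0,"gripper": 1},
    {"tx": 0.008,"ty": -0.072,"tz": 0.0205,"rx": 0.009,"ry": 0.071,"rz": 0,"gripper": 1},
    {"tx": 0.0075,"ty": -0.072,"tz": 0.021,"rx": 0.009,"ry": 0.071,"rz": 0,"gripper": 1},
    {"tx": 0.007,"ty": -0.0715,"tz": 0.022,"rx": 0.009,"ry": 0.071,"rz": 0,"gripper": 1},
    {"tx": 0.006,"ty": -0.0715,"tz": 0.0225,"rx": 0.009,"ry": 0.071,"rz": 0,"gripper": 1},
  ],
)

```text
time_s: 6.42
ee_pos: [587.1, -14.1, 184.2]
ee_rot: [-178.2, -74.8, 28.1]
force: [1.1, 1.0, -2.8]
gripper_width: 39.8
gripper_force: 40.0
```

```bash
python3 log.py; python3 - <<'E'
from go import *
s3=go([572,-25,155],30,5,180+100,12,1)
s4=go([572,-25,125],30,2,180+155,9,1,s3)
c=cam("scene"); save(c,"lift.png",crop=(80,60,400,300),sc=2)
E
```

```text
time_s 6.425
qpos [-31.704, 24.915, 137.233, 112.717, 67.014, -72.477]
ee_pos [587.121, -14.113, 184.193]
ee_rot [-178.235, -74.761, 28.121]
force [1.073, 0.995, -2.81]
gripper_width 39.843
gripper_force 39.972
[{"tx": -0.0049, "ty": 0.0004, "tz": 0.0014, "rx": 0.0249, "ry": 0.0206, "rz": 0.2756, "gripper": 1}, {"tx": -0.0049, "ty": 0.0011, "tz": 0.0014, "rx": 0.0249, "ry": 0.0206, "rz": 0.2756, "gripper": 1}, {"tx": -0.0047, "ty": 0.0018, "tz": 0.0013, "rx": 0.0249, "ry": 0.0206, "rz": 0.2756, "gripper": 1}, {"tx": -0.0044, "ty": 0.0025, "tz": 0.0012, "rx": 0.0249, "ry": 0.0206, "rz": 0.2756, "gripper": 1}, {"tx": -0.004, "ty": 0.0031, "tz": 0.0011, "rx": 0.0249, "ry": 0.0206, "rz": 0.2756, "gripper": 1}, {"tx": -0.0035, "ty": 0.0036, "tz": 0.001, "rx": 0.0249, "ry": 0.0206, "rz": 0.2756, "gripper": 1}, {"tx": -0.003, "ty": 0.0041, "tz": 0.001, "rx": 0.0249, "ry": 0.0206, "rz": 0.2756, "gripper": 1}, {"tx": -0.0023, "ty": 0.0045, "tz": 0.0009, "rx": 0.0249, "ry": 0.0206, "rz": 0.2756, "gripper": 1}, {"tx": -0.0017, "ty": 0.0048, "tz": 0.0008, "rx": 0.0249, "ry": 0.0206, "rz": 0.2756
[... 795 characters left out ...]
005, "rx": 0.0092, "ry": -0.007, "rz": 0.2037, "gripper": 1}, {"tx": 0.0036, "ty": 0.0053, "tz": 0.0004, "rx": 0.0092, "ry": -0.007, "rz": 0.2037, "gripper": 1}, {"tx": 0.0042, "ty": 0.0049, "tz": 0.0004, "rx": 0.0092, "ry": -0.007, "rz": 0.2037, "gripper": 1}, {"tx": 0.0047, "ty": 0.0044, "tz": 0.0003, "rx": 0.0092, "ry": -0.007, "rz": 0.2037, "gripper": 1}, {"tx": 0.0051, "ty": 0.0039, "tz": 0.0003, "rx": 0.0092, "ry": -0.007, "rz": 0.2037, "gripper": 1}, {"tx": 0.0055, "ty": 0.0033, "tz": 0.0003, "rx": 0.0092, "ry": -0.007, "rz": 0.2037, "gripper": 1}]
deg/row 6.1194872061691346 mm/row 3.223021654500517
maxspeed [ 1.  7.  1.  1.  6. 43.] end q [-33.5  46.8 141.  116.6  91.5  58. ] err 0.0
```

View pics/lift.png

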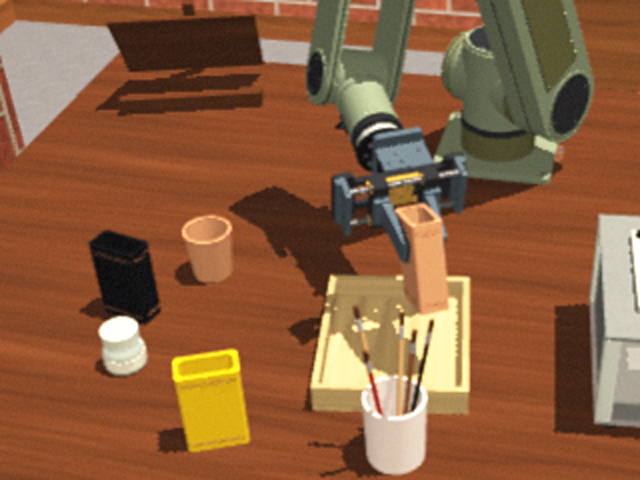

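The vase is held over the tray, with everything else untouched. Now pouring.

>>> send_rows(
  motion=[
    {"tx": -0.005,"ty": 0.0005,"tz": 0.0014,"rx": 0.025,"ry": 0.0205,"rz": 0.275,"gripper": 1},
    {"tx": -0.005,"ty": 0.001,"tz": 0.0014,"rx": 0.025,"ry": 0.0205,"rz": 0.275,"gripper": 1},
    {"tx": -0.0045,"ty": 0.002,"tz": 0.0013,"rx": 0.025,"ry": 0.0205,"rz": 0.275,"gripper": 1},
    {"tx": -0.0045,"ty": 0.0025,"tz": 0.0012,"rx": 0.025,"ry": 0.0205,"rz": 0.275,"gripper": 1},
    {"tx": -0.004,"ty": 0.003,"tz": 0.001,"rx": 0.025,"ry": 0.0205,"rz": 0.275,"gripper": 1},
    {"tx": -0.0035,"ty": 0.0035,"tz": 0.001,"rx": 0.025,"ry": 0.0205,"rz": 0.275,"gripper": 1},
    {"tx": -0.003,"ty": 0.004,"tz": 0.001,"rx": 0.025,"ry": 0.0205,"rz": 0.275,"gripper": 1},
    {"tx": -0.0025,"ty": 0.0045,"tz": 0.001,"rx": 0.025,"ry": 0.0205,"rz": 0.275,"gripper": 1},
    {"tx": -0.0015,"ty": 0.005,"tz": 0.001,"rx": 0.025,"ry": 0.0205,"rz": 0.275,"gripper": 1},
    {"tx": -0.001,"ty": 0.005,"tz": 0.0005,"rx": 0.025,"ry": 0.0205,"rz": 0.275,"gripper": 1},
    {"tx": 0,"ty": 0.005,"tz": 0.0005,"rx": 0.025,"ry": 0.0205,"rz": 0.275,"gripper": 1},
    {"tx": 0.0005,"ty": 0.005,"tz": 0.0005,"rx": 0.025,"ry": 0.0205,"rz": 0.275,"gripper": 1},
  ],
)

```text
time_s: 7.98
ee_pos: [589.4, -17.0, 153.1]
ee_rot: [-95.1, 10.0, -60.9]
force: [0.3, -0.4, -2.9]
gripper_width: 39.9
gripper_force: 40.0
```

>>> send_rows(
  motion=[
    {"tx": 0.001,"ty": 0.006,"tz": 0.0005,"rx": 0.009,"ry": -0.007,"rz": 0.2,"gripper": 1},
    {"tx": 0.002,"ty": 0.006,"tz": 0.0005,"rx": 0.009,"ry": -0.007,"rz": 0.2,"gripper": 1},
    {"tx": 0.0025,"ty": 0.006,"tz": 0.0005,"rx": 0.009,"ry": -0.007,"rz": 0.2,"gripper": 1},
    {"tx": 0.003,"ty": 0.0055,"tz": 0.0005,"rx": 0.009,"ry": -0.007,"rz": 0.2,"gripper": 1},
    {"tx": 0.0035,"ty": 0.0055,"tz": 0.0004,"rx": 0.009,"ry": -0.007,"rz": 0.2,"gripper": 1},
    {"tx": 0.004,"ty": 0.005,"tz": 0.0004,"rx": 0.009,"ry": -0.007,"rz": 0.2,"gripper": 1},
    {"tx": 0.0045,"ty": 0.0045,"tz": 0.0003,"rx": 0.009,"ry": -0.007,"rz": 0.2,"gripper": 1},
    {"tx": 0.005,"ty": 0.004,"tz": 0.0003,"rx": 0.009,"ry": -0.007,"rz": 0.2,"gripper": 1},
    {"tx": 0.0055,"ty": 0.0035,"tz": 0.0003,"rx": 0.009,"ry": -0.007,"rz": 0.2,"gripper": 1},
    {"tx": 0,"ty": 0,"tz": 0,"rx": 0,"ry": 0,"rz": 0,"gripper": 1},
    {"tx": 0,"ty": 0,"tz": 0,"rx": 0,"ry": 0,"rz": 0,"gripper": 1},
    {"tx": 0,"ty": 0,"tz": 0,"rx": 0,"ry": 0,"rz": 0,"gripper": 1},
  ],
)

```text
time_s: 9.48
ee_pos: [589.3, -16.7, 125.6]
ee_rot: [-94.4, 63.7, -63.8]
force: [-0.3, 1.1, -1.5]
gripper_width: 40.0
gripper_force: 40.0
```

```bash
python3 log.py; python3 - <<'E'
from go import *
c=cam("scene"); save(c,"pour.png",crop=(200,100,360,260),sc=3)
E
```

```text
time_s 9.475
qpos [-33.616, 46.535, 140.764, 116.295, 91.284, 57.189]
ee_pos [589.276, -16.674, 125.562]
ee_rot [-94.4, 63.666, -63.818]
force [-0.288, 1.125, -1.509]
gripper_width 39.967
gripper_force 39.971
```

View pics/pour.png

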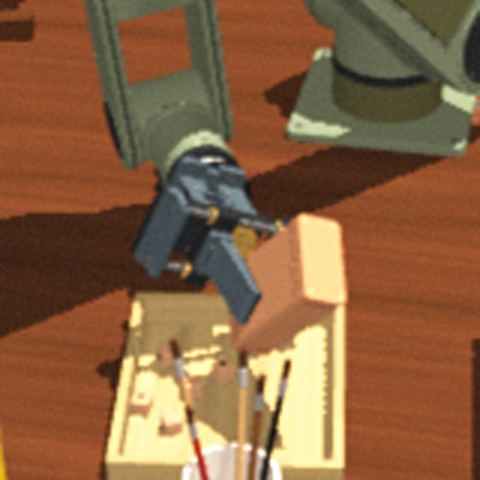

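Beads lie in the tray at about (140,400), (172,418), (195,385) and (225,370), and the fifth is unclear. I'll tip further with a small shake.

>>> send_rows(
  motion=[
    {"tx": 0,"ty": 0,"tz": 0,"rx": 0,"ry": 0,"rz": 0.3,"gripper": 1},
    {"tx": 0,"ty": 0,"tz": 0,"rx": 0,"ry": 0,"rz": 0.3,"gripper": 1},
    {"tx": 0,"ty": 0,"tz": 0,"rx": 0,"ry": 0,"rz": 0.2,"gripper": 1},
    {"tx": 0,"ty": 0,"tz": 0,"rx": 0,"ry": 0,"rz": -0.2,"gripper": 1},
    {"tx": 0,"ty": 0,"tz": 0,"rx": 0,"ry": 0,"rz": 0.2,"gripper": 1},
    {"tx": 0,"ty": 0,"tz": 0,"rx": 0,"ry": 0,"rz": -0.2,"gripper": 1},
    {"tx": 0,"ty": 0,"tz": 0,"rx": 0,"ry": 0,"rz": 0.2,"gripper": 1},
    {"tx": 0,"ty": 0,"tz": 0,"rx": 0,"ry": 0,"rz": 0,"gripper": 1},
    {"tx": 0,"ty": 0,"tz": 0,"rx": 0,"ry": 0,"rz": 0,"gripper": 1},
  ],
)

```text
time_s: 10.65
ee_pos: [589.2, -16.6, 125.6]
ee_rot: [-130.2, 87.0, -100.0]
force: [-0.8, -1.1, -2.1]
gripper_width: 39.8
gripper_force: 40.0
```

```bash
python3 log.py; python3 - <<'E'
from go import *
s=go([560,0,230],40,20,270,12,1)
s=go([500,110,310],55,30,180,11,1,s)
E
```

```text
time_s 10.65
qpos [-33.613, 46.547, 140.775, 116.298, 91.304, 81.135]
ee_pos [589.225, -16.612, 125.562]
ee_rot [-130.169, 86.99, -100.003]
force [-0.803, -1.083, -2.123]
gripper_width 39.785
gripper_force 39.971
[{"tx": -0.0165, "ty": 0.0047, "tz": -0.0004, "rx": -0.0608, "ry": 0.0168, "rz": -0.246, "gripper": 1}, {"tx": -0.017, "ty": 0.0025, "tz": -0.0005, "rx": -0.0608, "ry": 0.0168, "rz": -0.246, "gripper": 1}, {"tx": -0.0172, "ty": 0.0004, "tz": -0.0006, "rx": -0.0608, "ry": 0.0168, "rz": -0.246, "gripper": 1}, {"tx": -0.0171, "ty": -0.0018, "tz": -0.0008, "rx": -0.0608, "ry": 0.0168, "rz": -0.246, "gripper": 1}, {"tx": -0.0167, "ty": -0.004, "tz": -0.001, "rx": -0.0608, "ry": 0.0168, "rz": -0.246, "gripper": 1}, {"tx": -0.016, "ty": -0.006, "tz": -0.0013, "rx": -0.0608, "ry": 0.0168, "rz": -0.246, "gripper": 1}, {"tx": -0.0151, "ty": -0.008, "tz": -0.0017, "rx": -0.0608, "ry": 0.0168, "rz": -0.246, "gripper": 1}, {"tx": -0.0139, "ty": -0.0098, "tz": -0.0021, "rx": -0.0608, "ry": 0.0168, "rz": -0.246, "gripper": 1}, {"tx": -0.0125, "ty": -0.0115, "tz": -0.0025, "rx": -0.0608, "r
[... 1068 characters left out ...]
, "ry": -0.0569, "rz": -0.2898, "gripper": 1}, {"tx": -0.0025, "ty": -0.0271, "tz": 0.0022, "rx": 0.0089, "ry": -0.0569, "rz": -0.2898, "gripper": 1}, {"tx": 0.0017, "ty": -0.0272, "tz": 0.0023, "rx": 0.0089, "ry": -0.0569, "rz": -0.2898, "gripper": 1}, {"tx": 0.0058, "ty": -0.0266, "tz": 0.0024, "rx": 0.0089, "ry": -0.0569, "rz": -0.2898, "gripper": 1}, {"tx": 0.0099, "ty": -0.0254, "tz": 0.0022, "rx": 0.0089, "ry": -0.0569, "rz": -0.2898, "gripper": 1}, {"tx": 0.0137, "ty": -0.0236, "tz": 0.002, "rx": 0.0089, "ry": -0.0569, "rz": -0.2898, "gripper": 1}]
deg/row 8.863111515523608 mm/row 13.666613654183028
maxspeed [14. 14.  7. 18.  9. 55.] end q [-20.3   3.5 122.   71.5  62.  -26.9] err 0.0
```

>>> send_rows(
  motion=[
    {"tx": -0.0165,"ty": 0.0045,"tz": -0.0005,"rx": -0.061,"ry": 0.017,"rz": -0.246,"gripper": 1},
    {"tx": -0.017,"ty": 0.0025,"tz": -0.0005,"rx": -0.061,"ry": 0.017,"rz": -0.246,"gripper": 1},
    {"tx": -0.017,"ty": 0.0005,"tz": -0.0005,"rx": -0.061,"ry": 0.017,"rz": -0.246,"gripper": 1},
    {"tx": -0.017,"ty": -0.002,"tz": -0.001,"rx": -0.061,"ry": 0.017,"rz": -0.246,"gripper": 1},
    {"tx": -0.0165,"ty": -0.004,"tz": -0.001,"rx": -0.061,"ry": 0.017,"rz": -0.246,"gripper": 1},
    {"tx": -0.016,"ty": -0.006,"tz": -0.0015,"rx": -0.061,"ry": 0.017,"rz": -0.246,"gripper": 1},
    {"tx": -0.015,"ty": -0.008,"tz": -0.0015,"rx": -0.061,"ry": 0.017,"rz": -0.246,"gripper": 1},
    {"tx": -0.014,"ty": -0.01,"tz": -0.002,"rx": -0.061,"ry": 0.017,"rz": -0.246,"gripper": 1},
    {"tx": -0.0125,"ty": -0.0115,"tz": -0.0025,"rx": -0.061,"ry": 0.017,"rz": -0.246,"gripper": 1},
    {"tx": -0.011,"ty": -0.013,"tz": -0.003,"rx": -0.061,"ry": 0.017,"rz": -0.246,"gripper": 1},
    {"tx": -0.009,"ty": -0.014,"tz": -0.0035,"rx": -0.061,"ry": 0.017,"rz": -0.246,"gripper": 1},
    {"tx": -0.0075,"ty": -0.015,"tz": -0.004,"rx": -0.061,"ry": 0.017,"rz": -0.246,"gripper": 1},
  ],
)

```text
time_s: 12.15
ee_pos: [573.1, 11.7, 223.3]
ee_rot: [-110.2, -0.2, -49.8]
force: [0.0, 0.4, -1.8]
gripper_width: 39.6
gripper_force: 40.0
```

>>> send_rows(
  motion=[
    {"tx": -0.023,"ty": -0.0145,"tz": -0.001,"rx": 0.009,"ry": -0.057,"rz": -0.29,"gripper": 1},
    {"tx": -0.0205,"ty": -0.018,"tz": 0,"rx": 0.009,"ry": -0.057,"rz": -0.29,"gripper": 1},
    {"tx": -0.0175,"ty": -0.021,"tz": 0.0005,"rx": 0.009,"ry": -0.057,"rz": -0.29,"gripper": 1},
    {"tx": -0.0145,"ty": -0.023,"tz": 0.001,"rx": 0.009,"ry": -0.057,"rz": -0.29,"gripper": 1},
    {"tx": -0.0105,"ty": -0.025,"tz": 0.0015,"rx": 0.009,"ry": -0.057,"rz": -0.29,"gripper": 1},
    {"tx": -0.0065,"ty": -0.0265,"tz": 0.002,"rx": 0.009,"ry": -0.057,"rz": -0.29,"gripper": 1},
    {"tx": -0.0025,"ty": -0.027,"tz": 0.002,"rx": 0.009,"ry": -0.057,"rz": -0.29,"gripper": 1},
    {"tx": 0.0015,"ty": -0.027,"tz": 0.0025,"rx": 0.009,"ry": -0.057,"rz": -0.29,"gripper": 1},
    {"tx": 0.006,"ty": -0.0265,"tz": 0.0025,"rx": 0.009,"ry": -0.057,"rz": -0.29,"gripper": 1},
    {"tx": 0.01,"ty": -0.0255,"tz": 0.002,"rx": 0.009,"ry": -0.057,"rz": -0.29,"gripper": 1},
    {"tx": 0.0135,"ty": -0.0235,"tz": 0.002,"rx": 0.009,"ry": -0.057,"rz": -0.29,"gripper": 1},
  ],
)

```text
time_s: 13.52
ee_pos: [508.4, 123.5, 299.8]
ee_rot: [179.7, -59.8, 55.6]
force: [0.7, -0.4, -2.1]
gripper_width: 39.6
gripper_force: 40.0
```

```bash
python3 log.py; python3 - <<'E'
from go import *
a=cam("top"); b=cam("scene")
f=lambda c,x0,y0,w,s:cv2.resize(c["im"][y0:y0+w,x0:x0+w],(s,s),interpolation=cv2.INTER_CUBIC)
cv2.imwrite("pics/tray.png",np.hstack([f(a,215,130,140,400),f(b,220,170,110,400)])[:,:,::-1])
go([535.4,336,320],95.65,30,180,8,1)
E
```

```text
time_s 13.525
qpos [-20.358, 3.569, 121.882, 71.183, 62.239, -27.037]
ee_pos [508.425, 123.494, 299.837]
ee_rot [179.73, -59.823, 55.631]
force [0.689, -0.395, -2.101]
gripper_width 39.582
gripper_force 39.97
[{"tx": 0.0273, "ty": -0.0273, "tz": 0.0426, "rx": 0.1456, "ry": 0.0002, "rz": -0.0839, "gripper": 1}, {"tx": 0.0284, "ty": -0.0228, "tz": 0.0445, "rx": 0.1456, "ry": 0.0002, "rz": -0.0839, "gripper": 1}, {"tx": 0.0293, "ty": -0.0181, "tz": 0.046, "rx": 0.1456, "ry": 0.0002, "rz": -0.0839, "gripper": 1}, {"tx": 0.03, "ty": -0.0132, "tz": 0.0472, "rx": 0.1456, "ry": 0.0002, "rz": -0.0839, "gripper": 1}, {"tx": 0.0305, "ty": -0.0082, "tz": 0.0481, "rx": 0.1456, "ry": 0.0002, "rz": -0.0839, "gripper": 1}, {"tx": 0.0307, "ty": -0.0032, "tz": 0.0485, "rx": 0.1456, "ry": 0.0002, "rz": -0.0839, "gripper": 1}, {"tx": 0.0307, "ty": 0.0018, "tz": 0.0486, "rx": 0.1456, "ry": 0.0002, "rz": -0.0839, "gripper": 1}, {"tx": 0.0305, "ty": 0.0069, "tz": 0.0482, "rx": 0.1456, "ry": 0.0002, "rz": -0.0839, "gripper": 1}]
deg/row 5.0425926709818345 mm/row 28.743152946475018
maxspeed [27. 21. 33.  9. 19.  5.] end q [  5.2  20.6  97.1  62.8  76.9 -24.6] err 0.0
```

View pics/tray.png

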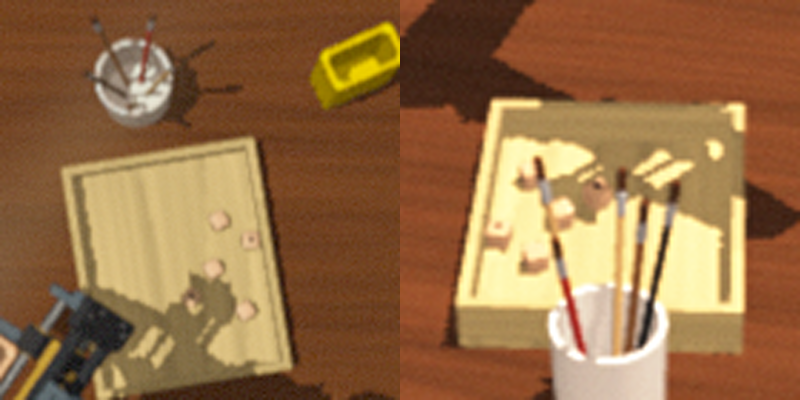

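All five beads lie in the tray. In the left crop they are at (219,219), (250,240), (213,268), (192,296) and (246,309), and the bystanders stand untouched. Next, to above the slot.

>>> send_rows(
  motion=[
    {"tx": 0.0275,"ty": -0.0275,"tz": 0.0425,"rx": 0.1455,"ry": 0,"rz": -0.084,"gripper": 1},
    {"tx": 0.0285,"ty": -0.023,"tz": 0.0445,"rx": 0.1455,"ry": 0,"rz": -0.084,"gripper": 1},
    {"tx": 0.0295,"ty": -0.018,"tz": 0.046,"rx": 0.1455,"ry": 0,"rz": -0.084,"gripper": 1},
    {"tx": 0.03,"ty": -0.013,"tz": 0.047,"rx": 0.1455,"ry": 0,"rz": -0.084,"gripper": 1},
    {"tx": 0.0305,"ty": -0.008,"tz": 0.048,"rx": 0.1455,"ry": 0,"rz": -0.084,"gripper": 1},
    {"tx": 0.0305,"ty": -0.003,"tz": 0.0485,"rx": 0.1455,"ry": 0,"rz": -0.084,"gripper": 1},
    {"tx": 0.0305,"ty": 0.002,"tz": 0.0485,"rx": 0.1455,"ry": 0,"rz": -0.084,"gripper": 1},
    {"tx": 0.0305,"ty": 0.007,"tz": 0.048,"rx": 0.1455,"ry": 0,"rz": -0.084,"gripper": 1},
    {"tx": 0,"ty": 0,"tz": 0,"rx": 0,"ry": 0,"rz": 0,"gripper": 1},
    {"tx": 0,"ty": 0,"tz": 0,"rx": 0,"ry": 0,"rz": 0,"gripper": 1},
  ],
)

```text
time_s: 14.88
ee_pos: [535.8, 350.1, 308.7]
ee_rot: [-179.5, -60.0, 94.9]
force: [-0.6, 0.2, -2.3]
gripper_width: 40.1
gripper_force: 40.0
```

```bash
cat >tgt.py <<'E'
from go import *
RG=Ro.from_euler("xyz",[179.495,-59.947,28.547],degrees=True)  # tool when the vase stood upright
def vase():
    p,R,s=now(); V=R*RG.inv(); gr=p-R.apply([0,0,19]); up=V.apply([0,0,1]); L=R.apply([0,0,1]); L=L-up*(L@up); L/=np.linalg.norm(L)
    return gr,up,L,R
E
python3 - <<'E'
from tgt import *
s=env.state(); print(s["time_s"],s["ee_pos"],s["ee_rot"],s["force"])
gr,up,L,R=vase(); print(gr.round(2),"tilt deg",np.degrees(up[:2]).round(2),"yaw",np.degrees(np.arctan2(L[1],L[0])).round(2),"foot",(gr-86.8*up).round(1))
a=cam("top"); b=cam("scene")
W=np.cross(up,L)
pts=[gr+33.2*up+i*38*L+j*20*W for i,j in((1,1),(1,-1),(-1,-1),(-1,1))]+[gr-86.8*up+i*38*L+j*20*W for i,j in((1,1),(1,-1),(-1,-1),(-1,1))]
def f(c,x0,y0,w,s,P):
    k=s/w; im=cv2.resize(c["im"][y0:y0+w,x0:x0+w],(s,s),interpolation=cv2.INTER_CUBIC).copy()
    for i,q in enumerate(proj(c,np.array(P))): cv2.circle(im,tuple(int(v) for v in (q-[x0,y0]+.5)*k),3,(0,255,0) if i<4 else (255,0,0),1)
    return im
ia=f(a,90,190,80,400,pts); 
u=proj(b,gr)[0]; x0,y0=int(u[0])-50,int(u[1])-50; ib=f(b,x0,y0,100,400,pts); print(x0,y0)
cv2.imwrite("pics/over.png",np.hstack([ia,ib])[:,:,::-1])
E
```

```text
14.875 [535.81585226 350.10914989 308.72569941] [-179.4579589   -59.98162526   94.91325156] [-0.61892052  0.15816658 -2.26405156]
[537.4  333.73 318.23] tilt deg [0.53 0.01] yaw 95.24 foot [536.6 333.7 231.4]
393 91
```

View pics/over.png

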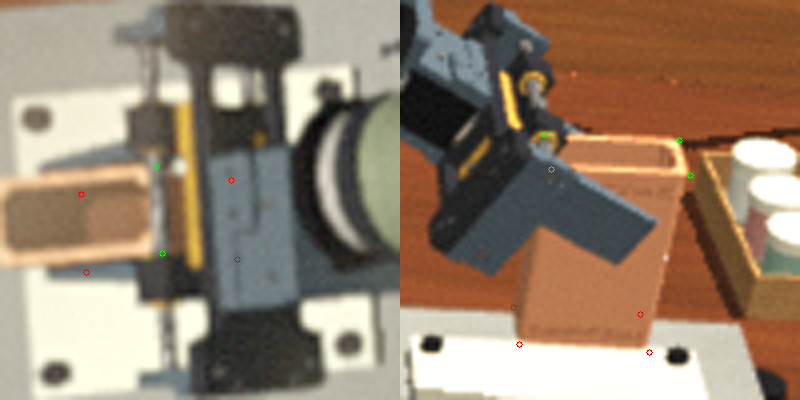

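The projected vase model falls on the seen vase to within about 1–2 camera pixels. In the right crop the foot is at (523,338)-(653,348) and the model at (519,344)-(649,352), which suggests a small swing or slip. I'll measure it numerically from edges and screw heads.

```bash
cat > meas.py <<'E'
from tgt import *
from fit import fit
from scipy.ndimage import map_coordinates
def edge(c,A,B,n=40,half=5,skip=.12):
    """strongest edge across the projected 3D segment A-B: residual offsets (px) along the normal"""
    g=cv2.GaussianBlur(c["im"].astype(np.float32),(0,0),.7); out=[]
    t=np.linspace(skip,1-skip,n); P=A+(B-A)*t[:,None]; u=proj(c,P); d=u[-1]-u[0]; d/=np.linalg.norm(d); nrm=np.array([-d[1],d[0]])
    s=np.arange(-half,half+.01,.25)
    for i in range(n):
        q=u[i]+s[:,None]*nrm; pr=np.stack([map_coordinates(g[:,:,k],[q[:,1],q[:,0]],order=1) for k in range(3)],1)
        G=np.linalg.norm(np.gradient(pr,axis=0),axis=1); k=G.argmax()
        if 0<k<len(s)-1:
            den=G[k-1]-2*G[k]+G[k+1]; out.append((t[i],s[k]+.25*.5*(G[k-1]-G[k+1])/den if den else s[k],G[k]))
    return u,nrm,np.array(out)
def vfit(c,gr,up,L,edges):
    W=np.cross(up,L); th=np.zeros(3)
    def pt(i,j,k,th):
        a=th[2]; U=up*np.cos(a)+L*np.sin(a); M=L*np.cos(a)-up*np.sin(a)
        return gr+th[0]*L+th[1]*up+k*U+i*38*M+j*20*W
    for it in range(6):
        base=[];J=[]
        for (e0,e1,a0,a1) in edges:
            f=lambda th:(pt(*e0,th)*(1-a0)+pt(*e1,th)*a0, pt(*e0,th)*(1-a1)+pt(*e1,th)*a1)
            A,B=f(th); u,n,o=edge(c,A,B,skip=0.02)
            if len(o)<5: continue
            med=np.median(o[:,1]); o=o[np.abs(o[:,1]-med)<1.5]
            for t,r,_ in o:
                X=lambda h:(lambda AB:proj(c,AB[0]*(1-t)+AB[1]*t)[0]@n)(f(h))
                base.append(r); J.append([(X(th+d)-X(th))/np.linalg.norm(d) for d in np.diag([.1,.1,.001])])
        d=np.linalg.lstsq(np.array(J),np.array(base),rcond=None)[0]; th=th+d
    return th,np.std(base),len(base)
E
python3 - <<'E'
from meas import *
b=cam("scene"); gr,up,L,R=vase(); W=np.cross(up,L); print("W",W.round(2),"L",L.round(2))
j=1 if W[0]>0 else -1
E=[((-1,j,-86.8),(1,j,-86.8),.05,.95),((1,j,-86.8),(1,j,33.2),.05,.6),((1,j,-86.8),(1,j,33.2),.8,.95),((-1,j,-86.8),(-1,j,33.2),.03,.3)]
for e in E:
    W_=lambda q:gr+q[0]*38*L+q[1]*20*W+q[2]*up
    A,B=W_(e[0]),W_(e[1]); u,n,o=edge(b,A+(B-A)*e[2],A+(B-A)*e[3]); print(u[0].round(1),u[-1].round(1),n.round(2),np.median(o[:,1]).round(2),o[:,1].std().round(2),len(o),o[::6,1].round(2))
th,sd,n=vfit(b,gr,up,L,E); print("shift L,up mm",th[:2].round(2),"swing deg",np.degrees(th[2]).round(2),sd,n)
# screws in both cameras
def blob(im,u,r=5):
    x,y=np.round(u).astype(int); w=255-im[y-r:y+r+1,x-r:x+r+1].astype(float).mean(2); w=np.clip(w-(w.min()+.45*(w.max()-w.min())),0,None)
    yy,xx=np.mgrid[y-r:y+r+1,x-r:x+r+1]; return np.array([(w*xx).sum(),(w*yy).sum()])/w.sum()
q=[(68,78,169),(68,-78,169),(-68,-78,169),(-68,78,169)]
s0=cv2.resize(cv2.imread("pics/scene0.png")[:,:,::-1],(560,420),interpolation=cv2.INTER_AREA)
t0=np.load("top.npy")
a=cam("top")
for n,c,im in(("top",a,t0),("scene",b,s0)):
    x0=np.radians(5.65); Rz=np.array([[np.cos(x0),-np.sin(x0)],[np.sin(x0),np.cos(x0)]])
    P=np.array([[*(Rz@np.array(k[:2])+[535.4,336]),k[2]] for k in q]); pu=proj(c,P); bl=[blob(im,u) for u in pu]
    print(n,fit(c,q,bl,[535,336,5]))
E
```

```text
W [-1.   -0.09  0.01] L [-0.09  1.    0.  ]
[427.4 176.7] [449.8 177.9] [-0.06  1.  ] -0.38 0.26 40 [-0.12 -0.37 -0.63 -0.62  0.13 -0.13 -0.38]
[456.1 173.4] [460.2 155.3] [0.98 0.22] -0.68 0.85 40 [-0.68 -0.96 -0.85 -0.42 -1.04 -0.62 -0.44]
[463.1 142.5] [464.3 137.2] [0.98 0.22] -0.6 0.31 40 [-0.65 -0.89 -0.85 -0.83 -0.37 -0.35 -0.6 ]
[422.8 173.8] [424.3 165.1] [0.98 0.18] -1.37 0.98 40 [-1.36 -1.58 -1.62 -2.83 -0.15 -0.36 -0.44]
shift L,up mm [-1.28  1.06] swing deg 0.47 0.404883712382045 153
top (array([535.83, 335.85,   5.68]), [[0.01, 0.05], [0.04, -0.15], [0.08, 0.08], [-0.14, 0.01]])
scene (array([536.34, 335.12,   5.7 ]), [[0.02, -0.09], [0.06, -0.13], [-0.12, 0.04], [0.03, 0.21]])
```

```bash
python3 - <<'E'
from tgt import *
s=go([536,336.4,262],95.7,29.8,180,6,1)
E
```

```text
[{"tx": -0.0161, "ty": -0.0005, "tz": 0.0105, "rx": 0.0014, "ry": 0.0011, "rz": -0.0016, "gripper": 1}, {"tx": -0.0161, "ty": -0.0005, "tz": 0.0104, "rx": 0.0014, "ry": 0.0011, "rz": -0.0016, "gripper": 1}, {"tx": -0.0161, "ty": -0.0005, "tz": 0.0104, "rx": 0.0014, "ry": 0.0011, "rz": -0.0016, "gripper": 1}, {"tx": -0.0161, "ty": -0.0005, "tz": 0.0104, "rx": 0.0014, "ry": 0.0011, "rz": -0.0016, "gripper": 1}, {"tx": -0.0161, "ty": -0.0005, "tz": 0.0104, "rx": 0.0014, "ry": 0.0011, "rz": -0.0016, "gripper": 1}, {"tx": -0.0161, "ty": -0.0005, "tz": 0.0104, "rx": 0.0014, "ry": 0.0011, "rz": -0.0016, "gripper": 1}]
deg/row 0.07234131074364651 mm/row 9.589771743049232
maxspeed [ 0.  5.  6.  3.  4. 10.] end q [  5.2  24.  101.3  64.7  73.7 -31.7] err 0.0
```

>>> send_rows(
  motion=[
    {"tx": -0.016,"ty": -0.0005,"tz": 0.0105,"rx": 0.0014,"ry": 0.0011,"rz": -0.0016,"gripper": 1},
    {"tx": -0.016,"ty": -0.0005,"tz": 0.0105,"rx": 0.0014,"ry": 0.0011,"rz": -0.0016,"gripper": 1},
    {"tx": -0.016,"ty": -0.0005,"tz": 0.0105,"rx": 0.0014,"ry": 0.0011,"rz": -0.0016,"gripper": 1},
    {"tx": -0.016,"ty": -0.0005,"tz": 0.0105,"rx": 0.0014,"ry": 0.0011,"rz": -0.0016,"gripper": 1},
    {"tx": -0.016,"ty": -0.0005,"tz": 0.0105,"rx": 0.0014,"ry": 0.0011,"rz": -0.0016,"gripper": 1},
    {"tx": -0.016,"ty": -0.0005,"tz": 0.0105,"rx": 0.0014,"ry": 0.0011,"rz": -0.0016,"gripper": 1},
    {"tx": 0,"ty": 0,"tz": 0,"rx": 0,"ry": 0,"rz": 0,"gripper": 1},
    {"tx": 0,"ty": 0,"tz": 0,"rx": 0,"ry": 0,"rz": 0,"gripper": 1},
  ],
)

```text
time_s: 16.08
ee_pos: [534.7, 354.0, 253.0]
ee_rot: [179.9, -60.2, 95.9]
force: [0.1, 0.1, -2.5]
gripper_width: 40.0
gripper_force: 40.0
```

```bash
cat > chk.py <<'E'
from meas import *
import sys
for i in range(4):
    s=env.state(); b=cam("scene"); gr,up,L,R=vase(); W=np.cross(up,L)
    print("gr",gr.round(2),"rot",s["ee_rot"].round(2),"F",s["force"].round(2))
    if i: continue
    j=-1; lo=float(sys.argv[1]) if len(sys.argv)>1 else 0
    E=[((1,j,-86.8),(1,j,33.2),max(.05,lo),.6),((1,j,-86.8),(1,j,33.2),.8,.95),((-1,j,-86.8),(-1,j,33.2),max(.03,lo),.3)]
    if lo==0: E.append(((-1,j,-86.8),(1,j,-86.8),.05,.95))
    th,sd,n=vfit(b,gr,up,L,E); print("L,up",th[:2].round(2),"swing",np.degrees(th[2]).round(2),round(float(sd),2),n)
    a=th[2]; print("vase axis at foot",(gr+th[0]*L+th[1]*up-86.8*(up*np.cos(a)+L*np.sin(a))).round(1),"tilt",np.degrees(up[:2]+a*L[:2]).round(2))
E
python3 chk.py
```

```text
gr [536.38 337.58 262.58] rot [179.88 -60.23  95.87] F [ 0.08  0.05 -2.46]
L,up [ -2.13 -11.83] swing 2.21 0.54 132
vase axis at foot [536.6 332.6 164. ] tilt [-0.02  1.94]
gr [536.36 337.55 262.63] rot [179.83 -60.22  95.92] F [-0.26  0.04 -1.84]
gr [536.33 337.53 262.59] rot [179.81 -60.22  95.93] F [ 0.55 -0.44 -1.29]
gr [536.29 337.52 262.55] rot [179.83 -60.22  95.92] F [-0.12 -0.95 -2.51]
```

```bash
sed -i 's/d=np.linalg.lstsq(np.array(J),np.array(base),rcond=None)\[0\]/J.append([0,30,0]); base.append(30*(1-th[1])); d=np.linalg.lstsq(np.array(J),np.array(base),rcond=None)[0]/' meas.py
sed -i 's/    if lo==0: E.append.*/    print([ (lambda o:(np.median(o[:,1]).round(2),o[:,1].std().round(2)))(edge(b,*[ (lambda q:gr+q[0]*38*L+q[1]*20*W+q[2]*up)(e[0])*(1-t)+(lambda q:gr+q[0]*38*L+q[1]*20*W+q[2]*up)(e[1])*t for t in e[2:]],half=4)[2]) for e in E])/' chk.py
python3 chk.py; python3 chk.py .1
```

```text
gr [536.27 337.52 262.52] rot [179.83 -60.21  95.92] F [-0.89 -0.21 -1.74]
[(np.float64(-1.12), np.float64(1.73)), (np.float64(-0.64), np.float64(0.16)), (np.float64(-2.39), np.float64(0.33))]
L,up [-2.14  1.  ] swing 2.09 0.5 115
vase axis at foot [536.5 332.6 176.7] tilt [-0.01  1.83]
gr [536.22 337.52 262.44] rot [179.84 -60.21  95.91] F [ 0.47  0.43 -2.08]
gr [536.23 337.53 262.4 ] rot [179.86 -60.21  95.89] F [-0.44 -0.53 -1.82]
gr [536.19 337.5  262.31] rot [179.87 -60.21  95.88] F [-0.33  1.04 -1.77]
gr [536.2  337.5  262.23] rot [179.89 -60.21  95.86] F [ 0.17 -0.59 -2.47]
[(np.float64(-1.03), np.float64(1.71)), (np.float64(-0.62), np.float64(0.17)), (np.float64(-2.56), np.float64(0.24))]
L,up [-2.1  1. ] swing 2.48 0.51 114
vase axis at foot [536.4 332.  176.5] tilt [-0.01  2.23]
gr [536.17 337.53 262.22] rot [179.91 -60.21  95.85] F [ 0.61 -0.04 -2.56]
gr [536.17 337.51 262.16] rot [179.91 -60.21  95.85] F [ 0.48 -0.59 -2.32]
gr [536.18 337.5  262.18] rot [179.92 -60.21  95.84] F [ 0.13  0.41 -2.49]
```

```bash
sed -i 's/((-1,j,-86.8),(-1,j,33.2)/((-1,-j,-86.8),(-1,-j,33.2)/; s/range(4)/range(2)/' chk.py; sed -i 's/half=5,/half=3,/' meas.py
python3 chk.py; python3 chk.py .1
```

```text
gr [536.18 337.5  262.13] rot [179.92 -60.21  95.84] F [ 0.45 -0.   -2.26]
[(np.float64(-1.13), np.float64(1.65)), (np.float64(-0.63), np.float64(0.17)), (np.float64(0.62), np.float64(0.95))]
L,up [-1.55  1.  ] swing -0.9 0.69 107
vase axis at foot [535.8 337.7 176.3] tilt [ 0.33 -1.13]
gr [536.17 337.5  262.11] rot [179.92 -60.21  95.84] F [-0.68  0.43 -1.86]
gr [536.2  337.5  262.14] rot [179.93 -60.21  95.83] F [-0.6  -0.47 -1.28]
[(np.float64(-1.07), np.float64(1.73)), (np.float64(-0.63), np.float64(0.17)), (np.float64(0.39), np.float64(1.23))]
L,up [-1.54  1.  ] swing -0.84 0.66 104
vase axis at foot [535.9 337.6 176.3] tilt [ 0.32 -1.07]
gr [536.18 337.52 262.14] rot [179.92 -60.21  95.83] F [ 0.8  -0.44 -2.91]
```

```bash
python3 - <<'E'
from meas import *
b=cam("scene"); gr,up,L,R=vase(); W=np.cross(up,L)
Q=lambda i,j,k:gr+i*38*L+j*20*W+k*up
for n,A,B in(("right",Q(1,-1,-86.8),Q(1,-1,33.2)),("leftfar",Q(-1,1,-86.8),Q(-1,1,33.2)),("leftnear",Q(-1,-1,-86.8),Q(-1,-1,33.2)),("bottom",Q(-1,-1,-86.8),Q(1,-1,-86.8)),("endbot",Q(-1,1,-86.8),Q(-1,-1,-86.8)),("rimnear",Q(-1,-1,33.2),Q(1,-1,33.2)),("rimend",Q(1,-1,33.2),Q(1,1,33.2))):
    u,nm,o=edge(b,A,B,n=16,half=4,skip=.03); print(n,u[0].round(1),u[-1].round(1),nm.round(2),[(round(t,2),round(r,1),int(g)) for t,r,g in o.tolist()])
E
```

```text
right [452.7 196.2] [461.6 156.8] [0.98 0.22] [(0.03, -1.1, 26), (0.09, -1.0, 23), (0.16, -1.3, 25), (0.22, -1.0, 25), (0.28, -1.4, 25), (0.34, -1.1, 27), (0.41, -1.5, 23), (0.47, 2.9, 39), (0.53, -0.9, 17), (0.59, -1.2, 14), (0.66, -0.8, 6), (0.72, -0.6, 9), (0.78, -0.5, 8), (0.84, -0.9, 10), (0.91, -0.5, 9), (0.97, -1.2, 11)]
leftfar [419.5 185.1] [426.2 146.3] [0.99 0.17] [(0.03, 0.8, 27), (0.09, 0.6, 31), (0.16, 0.2, 28), (0.22, 0.9, 29), (0.28, -1.6, 17), (0.34, 2.9, 6), (0.41, 2.3, 10), (0.47, 3.2, 7), (0.53, 2.7, 0), (0.59, -2.8, 0), (0.78, -2.3, 5), (0.84, -1.9, 11), (0.91, 3.8, 12), (0.97, -1.6, 14)]
leftnear [420.9 194.5] [427.9 155.3] [0.98 0.18] [(0.03, -1.5, 7), (0.09, -1.9, 15), (0.16, -2.4, 19), (0.22, -2.8, 28), (0.28, -2.4, 30), (0.34, -2.6, 30), (0.41, -2.3, 27), (0.47, -2.6, 25), (0.59, -0.7, 8), (0.66, 0.1, 10), (0.72, -0.3, 1), (0.78, 2.9, 0), (0.91, 1.2, 2)]
bottom [421.7 195.8] [451.5 197.3] [-0.05  1.  ] [(0.03, -0.3, 5), (0.09, 0.6, 5), (0.16, 0.6, 6), (0.22, 0.4, 5), (0.28, 0.4, 5), (0.53, 3.9, 19), (0.72, 3.6, 20), (0.78, 3.6, 20), (0.84, 3.4, 19), (0.91, 3
[... 270 characters left out ...]
8, 0.8, 8), (0.84, 0.8, 7), (0.91, 0.8, 5), (0.97, 0.1, 4)]
rimnear [429.1 154.1] [460.8 155.5] [-0.04  1.  ] [(0.03, 0.4, 11), (0.09, 1.4, 12), (0.16, 0.1, 16), (0.22, 1.1, 14), (0.34, -2.0, 10), (0.41, 0.9, 11), (0.47, 0.9, 11), (0.53, 0.6, 12), (0.59, 0.6, 12), (0.66, 0.4, 12), (0.72, 0.4, 13), (0.78, -1.6, 13), (0.84, -1.9, 17), (0.91, 0.1, 19), (0.97, 0.1, 13)]
rimend [461.8 155.2] [459.3 146.7] [ 0.96 -0.27] [(0.03, -0.1, 14), (0.09, -0.1, 18), (0.16, 0.2, 21), (0.22, 0.1, 22), (0.28, 0.2, 22), (0.34, -0.3, 22), (0.41, -0.3, 24), (0.47, -0.1, 25), (0.53, 0.0, 24), (0.59, 0.1, 24), (0.66, 0.0, 21), (0.72, -0.3, 24), (0.78, -0.3, 25), (0.84, -0.2, 26), (0.91, -0.2, 23), (0.97, -0.8, 19)]
```

```bash
python3 - <<'E'
from tgt import *
p,R,s=now(); gr=p-R.apply([0,0,19]); print(gr)
s=go([536,336,258],95.7,30,180,2,1)
s=go([536,336,243],95.7,30,180,6,1,s)
E
```

```text
[536.17417204 337.50797325 262.14626989]
[{"tx": -0.0044, "ty": -0.0003, "tz": 0.0008, "rx": -0.0007, "ry": -0.0035, "rz": 0.0011, "gripper": 1}, {"tx": -0.0044, "ty": -0.0003, "tz": 0.0008, "rx": -0.0007, "ry": -0.0035, "rz": 0.0011, "gripper": 1}]
deg/row 0.11259406993489855 mm/row 2.2415289523746003
maxspeed [0. 1. 1. 0. 1. 1.] end q [  5.2  24.2 101.5  64.7  73.4 -32.1] err 0.0
[{"tx": -0.0043, "ty": 0.0, "tz": 0.0025, "rx": 0.0, "ry": 0.0, "rz": 0.0, "gripper": 1}, {"tx": -0.0043, "ty": 0.0, "tz": 0.0025, "rx": 0.0, "ry": 0.0, "rz": 0.0, "gripper": 1}, {"tx": -0.0043, "ty": 0.0, "tz": 0.0025, "rx": 0.0, "ry": 0.0, "rz": 0.0, "gripper": 1}, {"tx": -0.0043, "ty": 0.0, "tz": 0.0025, "rx": 0.0, "ry": 0.0, "rz": 0.0, "gripper": 1}, {"tx": -0.0043, "ty": 0.0, "tz": 0.0025, "rx": 0.0, "ry": 0.0, "rz": 0.0, "gripper": 1}, {"tx": -0.0043, "ty": 0.0, "tz": 0.0025, "rx": 0.0, "ry": 0.0, "rz": 0.0, "gripper": 1}]
deg/row 0.0 mm/row 2.5
maxspeed [0. 1. 1. 1. 1. 2.] end q [  5.2  25.2 102.4  65.2  72.6 -33.9] err 0.0
```

>>> send_rows(
  motion=[
    {"tx": -0.0044,"ty": -0.0003,"tz": 0.0008,"rx": 0,"ry": -0.0035,"rz": 0.001,"gripper": 1},
    {"tx": -0.0044,"ty": -0.0003,"tz": 0.0008,"rx": 0,"ry": -0.0035,"rz": 0.001,"gripper": 1},
    {"tx": -0.0043,"ty": 0,"tz": 0.0025,"rx": 0,"ry": 0,"rz": 0,"gripper": 1},
    {"tx": -0.0043,"ty": 0,"tz": 0.0025,"rx": 0,"ry": 0,"rz": 0,"gripper": 1},
    {"tx": -0.0026,"ty": 0,"tz": 0.0015,"rx": 0,"ry": 0,"rz": 0,"gripper": 1},
    {"tx": -0.0026,"ty": 0,"tz": 0.0015,"rx": 0,"ry": 0,"rz": 0,"gripper": 1},
    {"tx": 0,"ty": 0,"tz": 0,"rx": 0,"ry": 0,"rz": 0,"gripper": 1},
    {"tx": 0,"ty": 0,"tz": 0,"rx": 0,"ry": 0,"rz": 0,"gripper": 1},
  ],
)

```text
time_s: 17.92
ee_pos: [534.4, 352.4, 240.6]
ee_rot: [-180.0, -60.0, 95.7]
force: [-0.1, -0.2, -1.5]
gripper_width: 40.1
gripper_force: 40.0
```

```bash
python3 -c "
from tgt import *
for i in range(8):
    gr,up,L,R=vase(); s=env.state(); print(gr.round(2),s['ee_rot'].round(2),s['force'].round(1),s['torque'].round(2)); env.grab_frame('top')
go([536,336,244],95.7,30,180,3,1)"
```

```text
[536.05 336.04 250.08] [-179.98  -60.     95.72] [-0.1 -0.2 -1.5] [-0.82 -0.02  0.06]
[536.07 336.04 250.1 ] [-179.99  -60.     95.72] [ 0.5  0.9 -2.5] [-0.83 -0.06  0.03]
[536.03 336.05 250.07] [-179.98  -60.     95.72] [-0.1 -0.5 -2.6] [-0.87 -0.01  0.06]
[536.03 336.05 250.07] [-179.98  -60.     95.72] [-0.6 -0.1 -1.8] [-0.88 -0.06  0.04]
[536.06 336.03 250.08] [-179.98  -60.     95.72] [-0.3  0.4 -3.4] [-0.86  0.   -0.01]
[536.   336.06 250.05] [-179.98  -60.     95.73] [-0.9  0.  -1.7] [-0.88 -0.06 -0.05]
[536.02 336.06 250.04] [-179.98  -60.     95.72] [ 0.6 -0.7 -1.9] [-0.85 -0.04  0.01]
[535.99 336.06 250.04] [-179.97  -60.     95.72] [ 0.1 -0.6 -2.7] [-0.88 -0.01  0.05]
[{"tx": -0.0035, "ty": -0.0, "tz": 0.002, "rx": -0.0005, "ry": 0.0, "rz": 0.0001, "gripper": 1}, {"tx": -0.0035, "ty": -0.0, "tz": 0.002, "rx": -0.0005, "ry": 0.0, "rz": 0.0001, "gripper": 1}, {"tx": -0.0035, "ty": -0.0, "tz": 0.002, "rx": -0.0005, "ry": 0.0, "rz": 0.0001, "gripper": 1}]
deg/row 0.014055476215026843 mm/row 2.0070134396212462
maxspeed [0. 1. 1. 1. 1. 2.] end q [  5.2  25.1 102.4  65.2  72.6 -33.8] err 0.0
```

No contact yet with the foot about at plate level, and the pose is on target. Going down in small steps and watching the force.

>>> send_rows(
  motion=[
    {"tx": -0.0026,"ty": 0,"tz": 0.0015,"rx": 0,"ry": 0,"rz": 0,"gripper": 1},
    {"tx": -0.0026,"ty": 0,"tz": 0.0015,"rx": 0,"ry": 0,"rz": 0,"gripper": 1},
    {"tx": 0,"ty": 0,"tz": 0,"rx": 0,"ry": 0,"rz": 0,"gripper": 1},
  ],
)

```text
time_s: 18.7
ee_pos: [534.3, 352.4, 237.3]
ee_rot: [-179.9, -60.0, 95.7]
force: [0.5, 0.2, -2.3]
gripper_width: 40.0
gripper_force: 40.0
```

>>> send_rows(
  motion=[
    {"tx": -0.0026,"ty": 0,"tz": 0.0015,"rx": 0,"ry": 0,"rz": 0,"gripper": 1},
    {"tx": -0.0026,"ty": 0,"tz": 0.0015,"rx": 0,"ry": 0,"rz": 0,"gripper": 1},
    {"tx": 0,"ty": 0,"tz": 0,"rx": 0,"ry": 0,"rz": 0,"gripper": 1},
  ],
)

```text
time_s: 19.08
ee_pos: [534.3, 352.4, 234.3]
ee_rot: [-179.9, -60.0, 95.7]
force: [-0.4, -0.0, -2.9]
gripper_width: 39.9
gripper_force: 40.0
```

>>> send_rows(
  motion=[
    {"tx": -0.0026,"ty": 0,"tz": 0.0015,"rx": 0,"ry": 0,"rz": 0,"gripper": 1},
    {"tx": -0.0026,"ty": 0,"tz": 0.0015,"rx": 0,"ry": 0,"rz": 0,"gripper": 1},
    {"tx": 0,"ty": 0,"tz": 0,"rx": 0,"ry": 0,"rz": 0,"gripper": 1},
  ],
)

```text
time_s: 19.45
ee_pos: [534.3, 352.4, 231.3]
ee_rot: [-179.9, -60.0, 95.7]
force: [-0.2, -0.3, -1.8]
gripper_width: 40.0
gripper_force: 40.0
```

```bash
cat > f.py <<'E'
from tgt import *
F=[];T=[]
for i in range(8):
    gr,up,L,R=vase(); s=env.state(); F.append(s['force']);T.append(s['torque']); env.grab_frame('top')
print(s['time_s'],gr.round(2),s['ee_rot'].round(2),np.mean(F,0).round(2),np.mean(T,0).round(3))
E
python3 f.py
```

```text
19.8 [536.02 336.06 241.04] [-179.98  -60.     95.72] [-0.01 -0.27 -2.04] [-0.887 -0.04  -0.001]
```

The foot is about 10 mm into the slot without touching. Continuing.

>>> send_rows(
  motion=[
    {"tx": -0.0035,"ty": 0,"tz": 0.002,"rx": 0,"ry": 0,"rz": 0,"gripper": 1},
    {"tx": -0.0035,"ty": 0,"tz": 0.002,"rx": 0,"ry": 0,"rz": 0,"gripper": 1},
    {"tx": -0.0035,"ty": 0,"tz": 0.002,"rx": 0,"ry": 0,"rz": 0,"gripper": 1},
    {"tx": -0.0035,"ty": 0,"tz": 0.002,"rx": 0,"ry": 0,"rz": 0,"gripper": 1},
    {"tx": -0.0035,"ty": 0,"tz": 0.002,"rx": 0,"ry": 0,"rz": 0,"gripper": 1},
  ],
)

```text
time_s: 20.48
ee_pos: [534.4, 352.4, 221.3]
ee_rot: [-180.0, -60.0, 95.7]
force: [0.4, 0.1, -1.2]
gripper_width: 39.7
gripper_force: 40.0
```

```bash
python3 f.py
```

```text
20.825 [536.06 336.01 231.  ] [-179.99  -60.     95.73] [ 0.08 -0.01 -2.01] [-0.866 -0.036  0.01 ]
```

>>> send_rows(
  motion=[
    {"tx": -0.0035,"ty": 0,"tz": 0.002,"rx": 0,"ry": 0,"rz": 0,"gripper": 1},
    {"tx": -0.0035,"ty": 0,"tz": 0.002,"rx": 0,"ry": 0,"rz": 0,"gripper": 1},
    {"tx": -0.0035,"ty": 0,"tz": 0.002,"rx": 0,"ry": 0,"rz": 0,"gripper": 1},
    {"tx": -0.0035,"ty": 0,"tz": 0.002,"rx": 0,"ry": 0,"rz": 0,"gripper": 1},
    {"tx": -0.0035,"ty": 0,"tz": 0.002,"rx": 0,"ry": 0,"rz": 0,"gripper": 1},
    {"tx": -0.0035,"ty": 0,"tz": 0.002,"rx": 0,"ry": 0,"rz": 0,"gripper": 1},
  ],
)

```text
time_s: 21.62
ee_pos: [534.4, 352.3, 209.2]
ee_rot: [-180.0, -60.0, 95.7]
force: [-0.2, 0.2, -3.1]
gripper_width: 39.7
gripper_force: 40.0
```

```bash
python3 f.py; python3 -c "
from go import *
go([536,336,202],95.7,30,180,9,1)"
```

```text
21.975 [536.04 335.95 218.92] [-179.99  -60.     95.73] [-0.02  0.02 -2.  ] [-0.854 -0.048  0.002]
[{"tx": -0.0033, "ty": -0.0, "tz": 0.0019, "rx": -0.0001, "ry": 0.0, "rz": 0.0001, "gripper": 1}, {"tx": -0.0033, "ty": -0.0, "tz": 0.0019, "rx": -0.0001, "ry": 0.0, "rz": 0.0001, "gripper": 1}, {"tx": -0.0033, "ty": -0.0, "tz": 0.0019, "rx": -0.0001, "ry": 0.0, "rz": 0.0001, "gripper": 1}, {"tx": -0.0033, "ty": -0.0, "tz": 0.0019, "rx": -0.0001, "ry": 0.0, "rz": 0.0001, "gripper": 1}, {"tx": -0.0033, "ty": -0.0, "tz": 0.0019, "rx": -0.0001, "ry": 0.0, "rz": 0.0001, "gripper": 1}, {"tx": -0.0033, "ty": -0.0, "tz": 0.0019, "rx": -0.0001, "ry": 0.0, "rz": 0.0001, "gripper": 1}, {"tx": -0.0033, "ty": -0.0, "tz": 0.0019, "rx": -0.0001, "ry": 0.0, "rz": 0.0001, "gripper": 1}, {"tx": -0.0033, "ty": -0.0, "tz": 0.0019, "rx": -0.0001, "ry": 0.0, "rz": 0.0001, "gripper": 1}, {"tx": -0.0033, "ty": -0.0, "tz": 0.0019, "rx": -0.0001, "ry": 0.0, "rz": 0.0001, "gripper": 1}]
deg/row 0.004505499009596003 mm/row 1.8800058358150322
maxspeed [0. 1. 1. 1. 1. 2.] end q [  5.2  28.  104.8  66.8  70.4 -39. ] err 0.0
```

>>> send_rows(
  motion=[
    {"tx": -0.0033,"ty": 0,"tz": 0.0019,"rx": 0,"ry": 0,"rz": 0,"gripper": 1},
    {"tx": -0.0033,"ty": 0,"tz": 0.0019,"rx": 0,"ry": 0,"rz": 0,"gripper": 1},
    {"tx": -0.0033,"ty": 0,"tz": 0.0019,"rx": 0,"ry": 0,"rz": 0,"gripper": 1},
    {"tx": -0.0033,"ty": 0,"tz": 0.0019,"rx": 0,"ry": 0,"rz": 0,"gripper": 1},
    {"tx": -0.0033,"ty": 0,"tz": 0.0019,"rx": 0,"ry": 0,"rz": 0,"gripper": 1},
    {"tx": -0.0033,"ty": 0,"tz": 0.0019,"rx": 0,"ry": 0,"rz": 0,"gripper": 1},
    {"tx": -0.0033,"ty": 0,"tz": 0.0019,"rx": 0,"ry": 0,"rz": 0,"gripper": 1},
    {"tx": -0.0033,"ty": 0,"tz": 0.0019,"rx": 0,"ry": 0,"rz": 0,"gripper": 1},
    {"tx": -0.0033,"ty": 0,"tz": 0.0019,"rx": 0,"ry": 0,"rz": 0,"gripper": 1},
    {"tx": 0,"ty": 0,"tz": 0,"rx": 0,"ry": 0,"rz": 0,"gripper": 1},
    {"tx": 0,"ty": 0,"tz": 0,"rx": 0,"ry": 0,"rz": 0,"gripper": 1},
    {"tx": 0,"ty": 0,"tz": 0,"rx": 0,"ry": 0,"rz": 0,"gripper": 1},
  ],
)

```text
time_s: 23.52
ee_pos: [534.4, 352.3, 192.3]
ee_rot: [-180.0, -60.0, 95.7]
force: [0.4, 0.6, -2.7]
gripper_width: 40.4
gripper_force: 40.0
```

```bash
python3 f.py; python3 -c "
from h import *
a=cam('scene');im=a['im'][80:290,220:520]
cv2.imwrite('pics/final.png',cv2.resize(im,(780,546),interpolation=cv2.INTER_CUBIC)[:,:,::-1])"
```

```text
23.875 [536.01 335.91 201.69] [-179.97  -60.     95.71] [-0.05 -0.05 -2.27] [-0.891 -0.058 -0.001]
```

View pics/final.png

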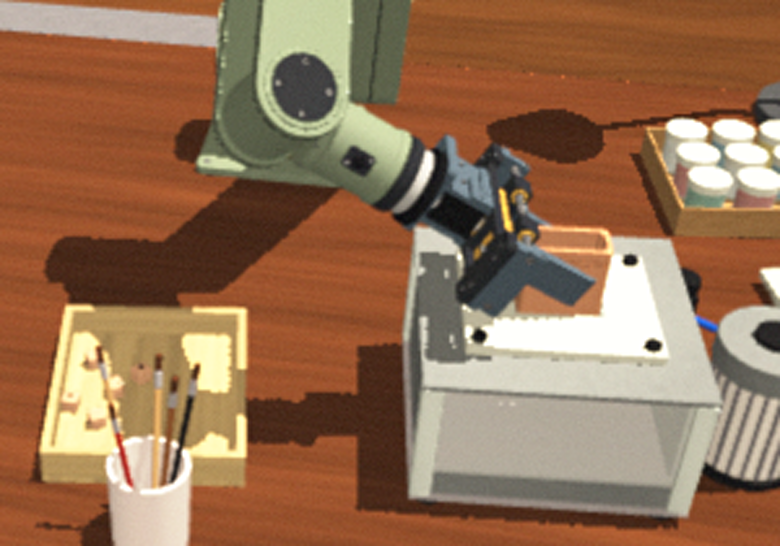

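The vase stands upright in the slot, held, with its rim at about (565,240). The force reading is just its weight, so it isn't pressing on the box. The beads are in the tray at about (90,390). Handing in.

```bash
python3 -c "
from workcell import env
print(env.job_done())"
```

```text
the job is handed in; nothing more can be done
None
```

I handed the job in at about 24 s (the verdict was not shown): all five beads are in the tray, and the vase is held still and upright in the slot, not pressing on the box, its foot about 1 cm below the nozzles.

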